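Repack the bottle carrier and wedge it tight

ROBOT

A 6-joint arm with a two-finger parallel gripper is mounted at the origin on a cart in front of the work surface, level with it; the furniture and walls round the work are solid. World frame = base frame: x ahead of the robot, y to its left, z up, the work surface at z = 0. Lengths are in m, angles in rad, forces in N, time in s.
With the tool pointing down it reaches from about 0.375 to 0.975 m from the base axis. Payload 3.8 kg.
Tool frame: the origin (TCP) lies between the finger pads; the fingertips stand 17 mm ahead of it and the grasp point (between the pads) lies 2 mm behind it; y points along the fingers, z is the direction in which the jaws open and shut, and the axes are right-handed (so a half turn about y gives the same grasp; the last joint's range is limited). The gripper opens to 85 mm and grips with 20 to 120 N. Pads are 22 mm wide; open, the fingers measure 114 mm over their backs; the gripper's body (76 mm by 85 mm) begins 54 mm behind the grasp point. The pads swing forward as they close: fully open they stand 13 mm farther back than shut.
Start: joints at [1.097, 0.264, 1.604, -0, 1.274, -0.037], TCP at [0.286, 0.612, 0.248] pointing down, gripper open.
Joint ranges: [-2.63, 2.63], [-0.94, 2.18], [0.31, 2.57], [-1.31, 4.45], [0, 2.66], [-2.55, 2.55]. Speed limits (rad/s): [2.57, 2.57, 3.14, 3.14, 3.14, 3.14].

INTERFACE

Orientations are given as a rotation vector (axis times angle).
In Python, from workcell import bot, eyes, nets gives the robot as it stands. The module is installed in compiled form; this text tells all that it offers.
- The arm moves only by the tool jog_arm, never from a script. Its arguments are lists of equal length, an entry for each row: "turn": the turn, a rotation vector about the tool's x, y, z in rad, a list of three; "slide": the shift along the tool's x, y, z in mm, a list of three; "grip": the opening in per cent of the stroke, from 0 (shut) to 100 (fully open). A call has 1 to 5 rows; each row shifts and turns the commanded pose from where the row before left it, along the tool's axes as they then stand; what a row does not reach is not made up. A row lasts 1/10 s, in which the tool goes at most 50 mm and 8.59 degrees, less where a joint would pass 70% of its speed; a pose out of reach is approached as far as the arm can. A call with a gripper value outside its range is refused whole. The fingers move at their own pace and stop on an object; "newtons" is the grip in N (left out, the last holds). Time passes only in rows, so rows that do not move let the fingers close. It gives the time, the measured TCP pose, the force and the opening at its end, in the units of the state.
- bot.read_state(): the state, without advancing time (a new reading comes with each control period).
- eyes.read_camera(name): name is "scene" or "side" or "wrist"; returns a dict with "img" (400x640x3 uint8, red, green, blue), "depth" (400x640 float32, m along the optical axis (not along the pixel's ray), 0 where there is no reading), "intrinsics" (3x3 intrinsics, pixels), "position" and "rotation" of the camera in the world. Camera axes: x right, y down, z forward; pixel columns grow to the right and rows downward; lengths in m; the calibration is good to about 2 mm. A picture is of the moment at which its call begins.
- bot.finish_job(): hands the job in, once; it reports no verdict.
Trained networks look in a picture, given as the dict that the camera call returned (one of the last four; its "shot" number tells which), for a name from the list of things; names that differ only in an ending like _2 or _b are one class to them, and where a whole thing is asked for, a point or a joint stands for the part that bears it (a point fixed in the world has none). Each returns a list of dicts, best first, with "conf" (0 to 1); they miss things now and then, are a little off and sometimes report something else, mostly with a low value. They report only what shows in the picture. A call takes as long as a camera call. They do not tell look-alikes from the thing itself.
- nets.search_frame(thing, picture): "xyz" ([x, y, z] in m, in the coordinates of the camera as it stood for that picture, good to about 4 mm: the middle of the surface that is visible of it).
The state is a dict: "time": time; "q": joint angles; "joint_vel": joint speeds; "joint_torque": joint torques, N m; "tool_pos": TCP position; "tcp_rot": TCP orientation; "wrist_force": force on the tool from outside, world axes, zero at the start; "torque": the same for the moment, N m; "width": opening from 0.0 (shut) to 1.0 (fully open).
Only numpy, scipy, OpenCV 4.12 (cv2) and the standard library are available. Lean on these libraries where they do the work, as an engineer would, in place of code of your own. Each camera call takes 0.05 s, during which the arm holds its last target.

TASK

The three vessels in the plywood bottle carrier stand the wrong way round for transport: repack them in one close upright row, the brown dropper bottle against the cork-faced end wall, the low glass weighing bottle in the middle, and the white plastic bottle at the end by the sloped heel block, since only the plastic may take the wedge's pressure. There is no room to change them round inside, so use a free spot on the bench on the way. Then take the wooden wedge from its pocket and press it down between the white bottle and the heel block until it will go no further and the row is tight; knock nothing over and leave the conical flask and the measuring cylinder alone.

Things in the scene. Friction and masses are not known exactly. Their poses are not given: they have to be found in the camera images.
- carrier: open plywood bottle carrier, fixed, 268 x 116 mm. Origin: bench top under its centre; x along the row, from cork-faced end wall to heel block, z up. Level floor at z = 16 mm, 5 mm lips along it at y = +-53. Behind the heel block, x = 90 to 131 mm, is the wedge's pocket, open above, walls 30 mm above the floor. Vessels start near x = -72 (white), -15 and 28 mm (these two either way round).
- cork_face (a point): centre of the foot of the carrier's cork face (level with the carrier's floor), against which the row is packed; axes as the carrier's. The end wall rises 80 mm above the floor and has a hand hole. In a tight row the vessels' axes lie at y about 0 and, from this face along x, 19 mm (dropper), 57 mm (weighing bottle) and 110 mm (white bottle, whose far side is then at 143 mm).
- heel_foot (a point): foot of the sloped inner face of the heel block, mid-width, at floor level, 162 mm along x from the cork face; axes as the carrier's. The block is wooden, 64 mm wide in y, 85 mm high above the floor; this face leans away from the row, from x = 0 at the floor to +25 mm at the top; the back is upright at x = +38 mm. So the vessels (143 mm in all) have 19 mm of play before the wedge is in.
- bottle_mid (a point): white plastic bottle with a white ribbed cap, round, 67 mm diameter, 128 mm tall, straight-sided to about 85 mm; about 0.2 kg. The point is on its axis, 64 mm above its underside; z up along the axis.
- dropper_mid (a point): brown glass dropper bottle with a black rubber teat, round, 38 mm diameter, 108 mm tall with the teat; the glass body is straight-sided to about 55 mm and is where to grip it. The point is on its axis, 54 mm above its underside; z up along the axis.
- weighing_mid (a point): low clear glass weighing bottle with a knobbed glass lid that stays on, round, body 38 mm diameter and 36 mm high (lid rim 41 mm), 52 mm tall over the knob; grip it round the body. The point is on its axis, 26 mm above its underside; z up along the axis.
- wedge_mid (a point): loose wooden wedge, upright in its pocket, 100 mm tall, 46 wide in y; -x face upright, +x face sloped like the heel; axes along the carrier's, as it must stand in the row too. Point: 50 mm above the foot; about it the foot spans x -20 to +5, the head -20 to +35 mm. 0.12 kg. Pressed with 15 to 20 N it takes up the play as it sinks; tight, its foot is 10 to 15 mm above the floor; friction holds it.
- flask_mid (a point): bystander: conical glass flask with amber contents, 66 mm diameter, 105 mm tall, loose on the bench. The point is on its axis, 52 mm above the bench.
- meas_mid (a point): bystander: glass measuring cylinder, 170 mm tall on a 45 mm foot, loose on the bench. The point is on its axis, 85 mm above the bench.
Mind the look-alikes: they are no part of the job. What is meant by the part that bears wedge_mid is not yellow, and is the smaller of those in its own colour.

How it is judged:
By the outcome, as a careful person would: the job done as asked, in the order asked, and still so for the second after the job is handed in, with the robot touching nothing.
It also fails if it takes over 115 s, if anything falls off the work surface, if the arm or the gripper's body presses on something with over 40 N, if the wrist force passes 120 N, or if a joint passes its speed limit or range.

## Working session

There is one attempt and no reset: what is moved stays moved. The work goes in short steps, Python scripts to look and compute and a tool call to move; the robot and the scene stay as the last step left them, time stands still between calls to the robot, and variables do not carry over. Pictures are saved under pics/ and viewed, and the job is handed in when it is done.

Besides the shell and the picture viewer there is one more tool, called after "Call:" as name(argument=value, ...) on one line, values as JSON. jog_arm: Moves the arm, as the interface text tells. Its arguments: {"type":"object","properties":{"turn":{"type":"array"},"slide":{"type":"array"},"grip":{"type":"array"},"newtons":{"type":"number"}},"required":["turn","slide","grip"]}

```bash
mkdir -p pics
python3 - <<'E'
from workcell import bot, eyes, nets
import cv2,numpy as np
s=bot.read_state()
print({k:np.round(v,3).tolist() for k,v in s.items()})
for n in ["scene","side","wrist"]:
    p=eyes.read_camera(n)
    cv2.imwrite(f"pics/{n}0.png",p["img"][:,:,::-1])
    print(n,np.round(p["position"],3),np.round(p["rotation"],3).tolist(),p["intrinsics"].tolist())
    np.savez(f"{n}0.npz",**{k:p[k] for k in["img","depth","intrinsics","position","rotation"]})
    R=np.array(p["rotation"]);
    if R.shape!=(3,3): R=cv2.Rodrigues(R)[0]
    for t in ["carrier","cork_face","heel_foot","bottle_mid","dropper_mid","weighing_mid","wedge_mid","flask_mid","meas_mid"]:
        for d in nets.search_frame(t,p)[:3]:
            c=np.array(d["xyz"]); u=np.array(p["intrinsics"])@c; u=u/u[2]
            print(t,round(d["conf"],2),np.round(R@c+p["position"],3),u[:2].astype(int))
E
```

```text
{'time': 0.0, 'q': [1.097, 0.265, 1.605, -0.0, 1.274, -0.037], 'joint_vel': [0.001, 0.001, 0.001, -0.001, -0.0, -0.001], 'joint_torque': [0.001, -51.512, -36.732, -0.0, 0.013, 0.0], 'tool_pos': [0.285, 0.611, 0.247], 'tcp_rot': [-1.546, 0.343, -0.342], 'wrist_force': [-0.067, 0.463, -1.114], 'torque': [0.032, -0.002, 0.019], 'width': 0.999}
scene [-0.425 -0.548  1.386] [-2.129, 1.281, -0.482] [[450.91283952036787, 0.0, 320.7676506947596], [0.0, 450.91283952036787, 191.4509308606533], [0.0, 0.0, 1.0]]
carrier 0.96 [0.553 0.    0.031] [313 203]
cork_face 0.85 [0.556 0.001 0.027] [313 203]
heel_foot 0.86 [0.554 0.005 0.03 ] [312 202]
bottle_mid 0.73 [0.502 0.005 0.114] [305 198]
dropper_mid 0.41 [0.607 0.029 0.072] [313 184]
wedge_mid 0.83 [0.636 0.149 0.085] [290 167]
wedge_mid 0.82 [ 0.553 -0.199  0.136] [362 204]
wedge_mid 0.45 [0.699 0.025 0.122] [325 161]
flask_mid 0.56 [0.538 0.446 0.043] [217 165]
meas_mid 0.78 [ 0.548 -0.433  0.069] [420 242]
side [0.339 1.095 0.869] [-0.287, 2.704, -1.381] [[414.8249876828056, 0.0, 317.52603648641843], [0.0, 414.8249876828056, 190.0279535677887
[... 163 characters left out ...]
0.33 [0.513 0.031 0.091] [332 189]
bottle_mid 0.59 [0.512 0.034 0.09 ] [332 190]
dropper_mid 0.54 [0.608 0.041 0.064] [303 194]
weighing_mid 0.43 [0.57  0.035 0.047] [314 198]
wedge_mid 0.75 [0.694 0.052 0.102] [276 183]
wedge_mid 0.64 [0.645 0.179 0.085] [280 214]
wedge_mid 0.58 [ 0.57  -0.163  0.102] [326 154]
flask_mid 0.6 [0.544 0.466 0.043] [287 305]
flask_mid 0.28 [0.575 0.055 0.021] [312 208]
meas_mid 0.67 [ 0.548 -0.43   0.093] [344 123]
wrist [0.213 0.646 0.375] [2.412, 1.536, 0.248] [[303.43207497253326, 0.0, 318.68741749402864], [0.0, 303.43207497253326, 199.0796591174708], [0.0, 0.0, 1.0]]
dropper_mid 0.27 [0.523 0.469 0.017] [299 349]
flask_mid 0.92 [0.522 0.47  0.017] [300 349]
```

Run:
```python
import cv2
for n,(x,y,w,h) in {"scene0":(190,110,260,160),"side0":(220,110,200,125)}.items():
    i=cv2.imread(f"pics/{n}.png")[y:y+h,x:x+w]
    cv2.imwrite(f"pics/{n}_c.png",cv2.resize(i,(800,int(800*h/w)),interpolation=cv2.INTER_CUBIC))
```

```text
(no output)
```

View pics/scene0.png

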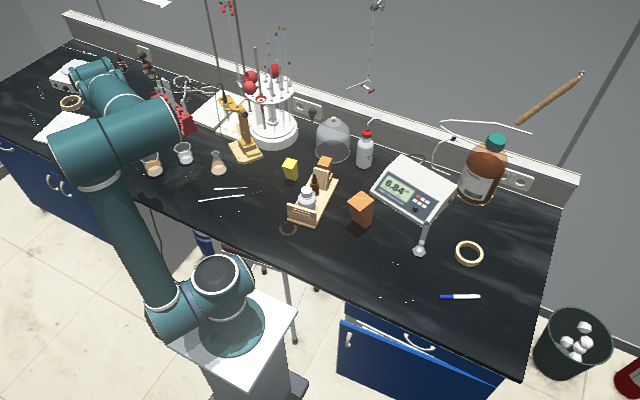

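View pics/scene0_c.png

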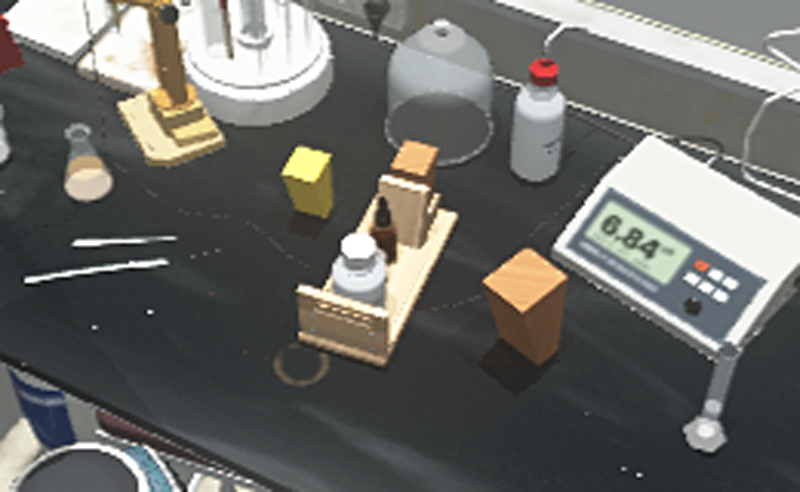

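View pics/side0_c.png

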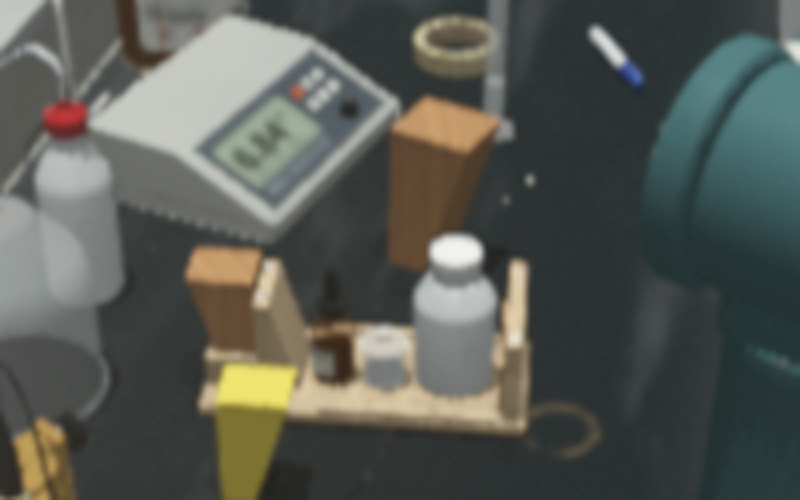

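View pics/side0.png

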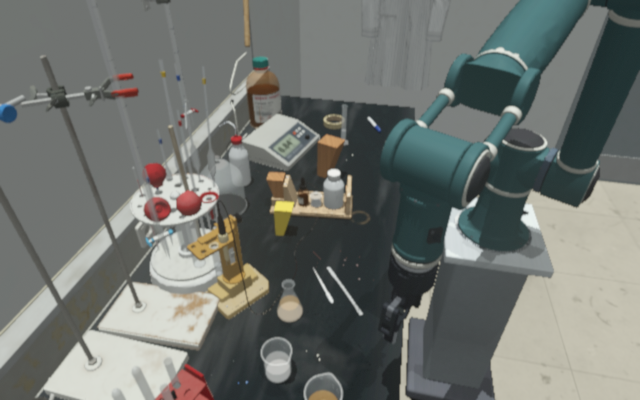

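```bash
cat > h.py <<'E'
import numpy as np,cv2
from scipy.spatial.transform import Rotation as Ro
from workcell import bot,eyes,nets
def st():
    s=bot.read_state(); return s,Ro.from_rotvec(s["tcp_rot"]),np.array(s["tool_pos"])
def plan(pos,zdir_yaw):
    """target TCP pos, tool y down, tool z horizontal at yaw; print slide in current tool axes (mm), turn in tool axes"""
    s,R,p=st()
    z=np.array([np.cos(zdir_yaw),np.sin(zdir_yaw),0]);
    best=None
    for sg in (1,-1):
        zz=z*sg; y=np.array([0,0,-1.]); x=np.cross(y,zz)
        T=Ro.from_matrix(np.stack([x,y,zz],1)); d=(R.inv()*T).as_rotvec()
        if best is None or np.linalg.norm(d)<np.linalg.norm(best[0]): best=(d,T)
    d,T=best
    print("t",round(s["time"],2),"pos",np.round(p*1000,1),"F",np.round(s["wrist_force"],1),"w",round(s["width"],3),"q6",round(s["q"][5],2))
    print("turn",np.round(d,3),"slide(cur axes)",np.round(R.inv().apply(np.array(pos)-p)*1000,1),"slide(after turn)",np.round(T.inv().apply(np.array(pos)-p)*1000,1))
def cam(n,save=None):
    p=eyes.read_camera(n); R=np.array(p["rotation"]); R=R if R.shape==(3,3) else cv2.Rodrigues(R)[0]
    K=np.array(p["intrinsics"]);D=p["depth"]
    v,u=np.mgrid[:400,:640]
    P=np.stack([(u-K[0,2])/K[0,0]*D,(v-K[1,2])/K[1,1]*D,D],-1)@R.T+p["position"]
    P[D==0]=np.nan
    if save: cv2.imwrite(f"pics/{save}.png",p["img"][:,:,::-1])
    return p,R,K,P
def pix(X,p,R,K):
    u=K@(R.T@(np.array(X)-p["position"])); return (u[:2]/u[2])
E
python3 - <<'E'
from h import *
s,R,p=st(); print(R.as_matrix().round(3))
d=np.load("wrist0.npz"); Rc=cv2.Rodrigues(d["rotation"])[0]
print("cam in tool",R.inv().apply(d["position"]-p).round(3)); print((R.inv().as_matrix()@Rc).round(3))
plan([0.5,0.0,0.35],np.pi/2)
E
```

```text
[[ 0.906  0.     0.423]
 [-0.423 -0.     0.906]
 [ 0.    -1.    -0.   ]]
cam in tool [-0.081 -0.127 -0.   ]
[[ 0.     0.949  0.316]
 [ 0.001 -0.316  0.949]
 [ 1.     0.    -0.001]]
t 1.5 pos [285.5 611.6 248.3] F [ 0.3  0.4 -0.7] w 0.998 q6 -0.04
turn [ 0.    -0.437  0.   ] slide(cur axes) [ 453.1 -101.7 -463.5] slide(after turn) [ 214.5 -101.7 -611.6]
```

Call:
jog_arm(turn=[[0,-0.11,0],[0,-0.11,0],[0,-0.11,0],[0,-0.107,0],[0,0,0]], slide=[[0,-30,0],[0,-30,0],[0,-30,0],[0,-30,0],[0,-30,0]], grip=[100,100,100,100,100])

```text
time: 2.0
tool_pos: [0.2855, 0.6115, 0.3996]
tcp_rot: [-1.571, -0.002, 0.002]
wrist_force: [0.1, 0.4, 1.0]
width: 1.001
```

Call:
jog_arm(turn=[[0,0,0],[0,0,0],[0,0,0],[0,0,0],[0,0,0]], slide=[[14,0,-40],[14,0,-40],[14,0,-40],[14,0,-40],[14,0,-40]], grip=[100,100,100,100,100])

```text
time: 2.5
tool_pos: [0.3558, 0.4101, 0.3984]
tcp_rot: [-1.571, -0.001, 0.0]
wrist_force: [1.5, 0.4, -0.7]
width: 0.998
```

Call:
jog_arm(turn=[[0,0,0],[0,0,0],[0,0,0],[0,0,0],[0,0,0]], slide=[[14,0,-40],[14,0,-40],[14,0,-40],[14,0,-40],[14,0,-40]], grip=[100,100,100,100,100])

```text
time: 3.0
tool_pos: [0.4258, 0.21, 0.3986]
tcp_rot: [-1.57, -0.001, -0.0]
wrist_force: [1.7, 0.3, 0.7]
width: 1.0
```

Call:
jog_arm(turn=[[0,0,0],[0,0,0],[0,0,0],[0,0,0],[0,0,0]], slide=[[14,0,-40],[14,0,-40],[14,0,-40],[14,0,-40],[14,0,-40]], grip=[100,100,100,100,100])

```text
time: 3.5
tool_pos: [0.4959, 0.0099, 0.3987]
tcp_rot: [-1.571, -0.001, -0.001]
wrist_force: [0.4, 1.1, -0.7]
width: 0.999
```

Call:
jog_arm(turn=[[0,0,0],[0,0,0]], slide=[[0,0,-10],[0,0,0]], grip=[100,100])

```text
time: 3.7
tool_pos: [0.4956, 0.0004, 0.3982]
tcp_rot: [-1.571, 0.003, -0.002]
wrist_force: [-0.2, 0.3, -0.0]
width: 1.002
```

Run:
```python
from h import *
plan([0.5,0.0,0.40],np.pi/2)
p,R,K,P=cam("wrist","w1")
for t in ["carrier","cork_face","heel_foot","bottle_mid","dropper_mid","weighing_mid","wedge_mid"]:
    for d in nets.search_frame(t,p)[:3]:
        c=np.array(d["xyz"]); u=K@c; u=u/u[2]
        print(t,round(d["conf"],2),np.round(R@c+p["position"],3),u[:2].astype(int))
np.savez("w1.npz",P=P,img=p["img"])
```

```text
t 3.7 pos [4.956e+02 4.000e-01 3.982e+02] F [-0.2  0.3 -0. ] w 1.002 q6 -1.62
turn [-0.    -0.003 -0.001] slide(cur axes) [ 4.4 -1.8 -0.4] slide(after turn) [ 4.4 -1.8 -0.4]
carrier 0.7 [0.594 0.004 0.02 ] [321 205]
cork_face 0.84 [0.589 0.011 0.015] [325 201]
heel_foot 0.63 [0.589 0.009 0.017] [324 201]
bottle_mid 0.92 [0.503 0.006 0.115] [323 165]
dropper_mid 0.66 [0.603 0.028 0.076] [336 222]
weighing_mid 0.59 [0.572 0.023 0.052] [333 198]
wedge_mid 0.88 [0.635 0.153 0.102] [417 247]
wedge_mid 0.7 [0.697 0.029 0.117] [337 287]
wedge_mid 0.59 [ 0.557 -0.181  0.145] [183 211]
```

View pics/w1.png

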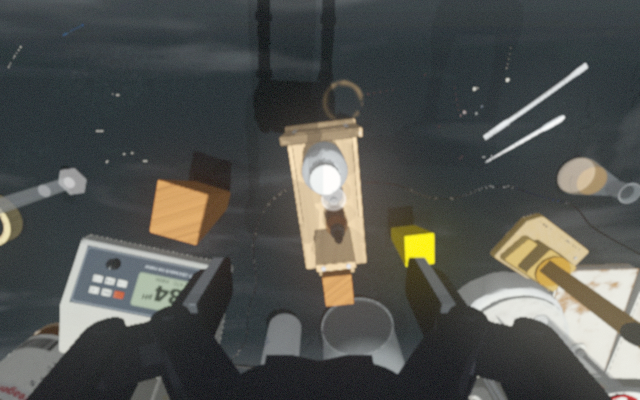

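Run:
```python
import numpy as np,cv2
P=np.load("w1.npz")["P"]; 
x,y,z=P[...,0],P[...,1],P[...,2]
bench=(np.abs(y)<0.12)&(x>0.35)&(x<0.45)&(z<0.02); print("bench z",np.nanmedian(z[bench]))
box=(x>0.40)&(x<0.76)&(np.abs(y)<0.1)
for lo,hi in [(0.010,0.028),(0.012,0.13),(0.085,0.106)]:
    m=box&(z>lo)&(z<hi); m=cv2.morphologyEx(m.astype(np.uint8),cv2.MORPH_OPEN,np.ones((2,2)))
    n,l,s,c=cv2.connectedComponentsWithStats(m)
    for i in np.argsort(-s[1:,4])[:3]+1:
        q=np.stack([x[l==i],y[l==i]],1).astype(np.float32)
        print(lo,hi,s[i,4],c[i].round(),"z",np.median(z[l==i]).round(4),cv2.minAreaRect(q*1000))
# rows: lateral edges vs x
m=box&(z>0.009)&(z<0.03)
for X in np.arange(0.45,0.74,0.02):
    k=m&(np.abs(x-X)<0.004)
    if k.sum()>5: print(round(X,3),k.sum(),y[k].min().round(4),y[k].max().round(4),np.median(z[k]).round(4))
```

```text
bench z 0.0015002139184751018
0.01 0.028 2168 [307. 205.] z nan ((610.9019775390625, -13.888904571533203), (247.93423461914062, 45.46711349487305), 6.770409107208252)
0.01 0.028 1871 [354. 198.] z nan ((nan, nan), (0.0, 0.0), 0.0)
0.01 0.028 364 [320. 126.] z nan ((456.403564453125, 3.4785079956054688), (7.540195941925049, 115.34764099121094), 5.702869892120361)
0.012 0.13 9995 [330. 205.] z nan ((nan, nan), (0.0, 0.0), 0.0)
0.085 0.106 818 [321. 137.] z nan ((473.0626525878906, 4.257225036621094), (26.85264778137207, 138.76206970214844), 6.677149772644043)
0.085 0.106 646 [336. 264.] z 0.101 ((696.4505615234375, 32.14115524291992), (80.38174438476562, 75.48914337158203), 4.613790512084961)
0.085 0.106 356 [324. 161.] z nan ((514.6341552734375, 15.840045928955078), (78.2269058227539, 59.997650146484375), 73.63622283935547)
0.45 125 -0.0077 0.0577 0.0167
0.49 210 -0.0525 0.0617 0.0177
0.51 133 -0.0501 0.0639 0.0178
0.53 103 -0.0473 0.0664 0.0183
0.55 110 -0.0464 0.0697 0.018
0.57 161 -0.0438 0.0724 0.0177
0.59 170 -0.0405 0.0749 0.0175
0.61 188 -0.0394 0.0774 0.0174
0.63 163 -0.0364 0.078 0.0172
0.65 105 -0.035 0.0809 0.017
0.67 101 -0.0318 0.0835 0.017
0.69 86 -0.0302 0.0864 0.0171
0.71 65 -0.0268 0.0871 0.017
```

Run:
```python
import numpy as np,cv2
P=np.load("w1.npz")["P"]; img=np.load("w1.npz")["img"]
a=0.116; c,s=np.cos(a),np.sin(a)
d=P[...,:2]-np.array([0.57,0.0143])
X=(d[...,0]*c+d[...,1]*s)*1000;Y=(-d[...,0]*s+d[...,1]*c)*1000;Z=(P[...,2]-.0015)*1000
def show(name,m):
    print(name,m.sum(),"X",np.percentile(X[m],[0,2,10,50,90,98,100]).round(1),"Y",np.percentile(Y[m],[0,2,50,98,100]).round(1),"Z",np.median(Z[m]).round(1))
b=(abs(Y)<64)&(X>-180)&(X<230)
show("walltop",b&(abs(Z-96)<4)&(X<-75))
show("heel/wedge top",b&(abs(Z-101)<3)&(X>60))
show("wedge top",b&(abs(Z-116)<4)&(X>60)&(abs(Y)<40))
show("low ",b&(abs(Z-18)<6))
show("cap",b&(abs(Z-144)<4)&(X<0))
show("teat",b&(Z>95)&(Z<128)&(X>0)&(X<70)&(abs(Y)<25))
show("weigh top",b&(Z>45)&(Z<75)&(X>-40)&(X<20)&(abs(Y)<25))
show("brown",b&(Z>25)&(Z<128)&(X>10)&(X<60)&(abs(Y)<25))
```

```text
walltop 864 X [-111.5 -111.1 -110.2 -104.5  -98.2  -80.1  -75.4] Y [-57.9 -55.1   0.4  54.8  57.3] Z 95.7
heel/wedge top 360 X [ 91.7  92.3  93.3  98.9 106.5 107.2 108.2] Y [-31.7 -29.5   0.   30.3  31.8] Z 100.6
wedge top 880 X [105.6 106.5 109.7 131.3 154.2 158.8 160.6] Y [-23.5 -22.5  -0.5  21.6  22.5] Z 115.5
low  4375 X [-118.4 -116.5  -85.6   12.4  105.7  139.   149.2] Y [-58.1 -56.1 -15.5  56.1  58. ] Z 15.9
cap 738 X [-74.7 -72.9 -69.  -55.3 -41.  -36.7 -34.5] Y [-20.5 -18.5  -0.4  17.6  20. ] Z 142.7
teat 115 X [36.7 37.7 38.6 40.9 45.2 47.3 47.9] Y [-1.2  0.5  8.4 15.  18.2] Z 114.6
weigh top 358 X [-14.5 -11.5  -7.1   2.9  16.   19.1  19.9] Y [-11.5 -10.3   8.8  24.1  24.8] Z 55.5
brown 688 X [10.4 11.7 16.3 33.9 44.3 50.1 56.6] Y [-10.5  -8.5   8.   23.9  24.9] Z 71.0
```

```bash
cat >> h.py <<'E'
CO=np.array([0.5859,0.0162]);YAW=0.116
def w2c(X):
    d=np.array(X)[...,:2]-CO;c,s=np.cos(YAW),np.sin(YAW)
    return np.stack([(d[...,0]*c+d[...,1]*s)*1000,(-d[...,0]*s+d[...,1]*c)*1000,np.array(X)[...,2]*1000],-1)
def c2w(x,y,z):
    c,s=np.cos(YAW),np.sin(YAW)
    return np.array([CO[0]+(x*c-y*s)/1000,CO[1]+(x*s+y*c)/1000,z/1000])
E
python3 - <<'E'
from h import *
for n,v in dict(b=[.503,.006,.115],d=[.603,.028,.076],w=[.572,.023,.052],wd=[.697,.029,.117], b_sc=[.502,.005,.114],b_si=[.512,.034,.09],d_sc=[.607,.029,.072],d_si=[.608,.041,.064],w_si=[.57,.035,.047],wd_sc=[.699,.025,.122],wd_si=[.694,.052,.102]).items(): print(n,w2c(v).round(1))
i=cv2.imread("pics/w1.png")[110:320,250:420]; i=cv2.resize(i,None,fx=2.8,fy=2.8,interpolation=cv2.INTER_CUBIC);cv2.imwrite("pics/w1c.png",i)
P=np.load("w1.npz")["P"];
plan(c2w(-70.5,0,200),YAW+np.pi/2)
E
```

```text
b [-83.5  -0.5 115. ]
d [18.4  9.7 76. ]
w [-13.    8.4  52. ]
wd [ 1.118e+02 -1.000e-01  1.170e+02]
b_sc [-84.6  -1.4 114. ]
b_si [-71.3  26.2  90. ]
d_sc [22.4 10.3 72. ]
d_si [24.8 22.1 64. ]
w_si [-13.6  20.5  47. ]
wd_sc [113.4  -4.3 122. ]
wd_si [111.5  23.  102. ]
t 4.1 pos [495.5   2.7 398.4] F [-1.2  0.2  0.2] w 0.999 q6 -1.62
turn [-0.    -0.114  0.   ] slide(cur axes) [ 20.3 198.4   5.3] slide(after turn) [ 20.8 198.4   2.9]
```

View pics/w1c.png

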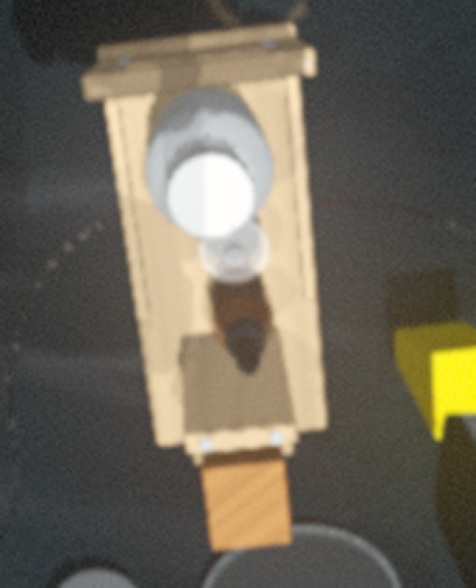

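Call:
jog_arm(turn=[[0,-0.114,0],[0,0,0],[0,0,0],[0,0,0],[0,0,0]], slide=[[0,0,0],[20.5,30,2.5],[0,35,0],[0,35,0],[0,35,0]], grip=[100,100,100,100,100])

```text
time: 4.6
tool_pos: [0.5158, 0.0072, 0.2622]
tcp_rot: [-1.569, -0.091, 0.09]
wrist_force: [0.4, 0.2, -0.7]
width: 0.999
```

Call:
jog_arm(turn=[[0,0,0],[0,0,0],[0,0,0],[0,0,0],[0,0,0]], slide=[[0,35,0],[0,20,0],[0,10,0],[0,0,0],[0,0,0]], grip=[100,100,100,100,100])

```text
time: 5.1
tool_pos: [0.5166, 0.0067, 0.1995]
tcp_rot: [-1.569, -0.091, 0.089]
wrist_force: [0.4, 0.4, 0.4]
width: 1.001
```

Run:
```python
from h import *
plan(c2w(-71,-0.5,91),YAW+np.pi/2)
p,R,K,P=cam("wrist","w2")
C=w2c(P); C[...,2]-=1.5
m=(abs(C[...,2]-142)<5)&(C[...,0]<-20)&(C[...,0]>-110)&(abs(C[...,1])<40)
print(m.sum(),[np.percentile(C[m][:,k],[2,50,98]).round(1).tolist() for k in range(3)])
```

```text
t 5.1 pos [516.6   6.7 199.5] F [0.4 0.4 0.4] w 1.001 q6 -1.72
turn [ 0.    -0.001  0.002] slide(cur axes) [ -1.2 108.5   0.9] slide(after turn) [ -1.1 108.5   0.9]
2876 [[-89.9, -72.4, -52.7], [-18.5, -0.4, 17.8], [139.0, 142.6, 144.0]]
```

View pics/w2.png

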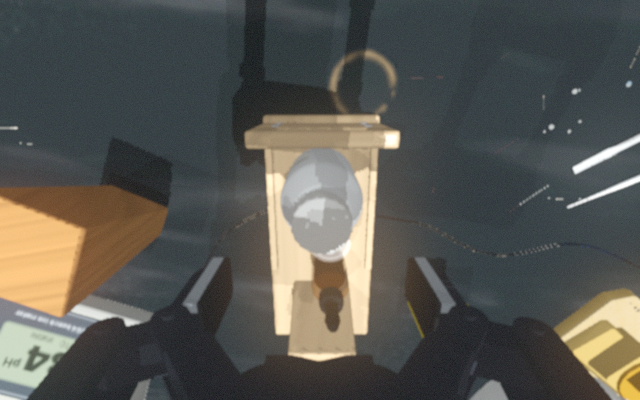

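Call:
jog_arm(turn=[[0,0,0],[0,0,0],[0,0,0],[0,0,0],[0,0,0]], slide=[[-1,30,1],[0,30,0],[0,25,0],[0,15,0],[0,7,0]], grip=[100,100,100,100,100], newtons=40)

```text
time: 5.65
tool_pos: [0.5149, 0.0074, 0.0912]
tcp_rot: [-1.569, -0.09, 0.09]
wrist_force: [-0.3, 0.2, 0.6]
width: 1.001
```

Call:
jog_arm(turn=[[0,0,0],[0,0,0],[0,0,0],[0,0,0],[0,0,0]], slide=[[0,0,0],[0,0,0],[0,0,0],[0,0,0],[0,0,0]], grip=[50,50,50,50,50], newtons=40)

```text
time: 6.15
tool_pos: [0.5161, 0.0074, 0.0929]
tcp_rot: [-1.569, -0.092, 0.087]
wrist_force: [0.2, 0.7, 6.7]
width: 0.752
```

Call:
jog_arm(turn=[[0,0,0],[0,0,0],[0,0,0],[0,0,0],[0,0,0]], slide=[[0,-10,0],[0,-20,0],[0,-30,0],[0,-30,0],[0,-30,0]], grip=[50,50,50,50,50])

```text
time: 6.65
tool_pos: [0.5135, 0.0073, 0.2118]
tcp_rot: [-1.569, -0.088, 0.091]
wrist_force: [0.5, 1.2, -2.6]
width: 0.749
```

Run:
```python
from h import *
P=np.load("w1.npz")["P"]
m=(abs(P[...,0]-.49)<.06)&(abs(P[...,1]-.16)<.08); print("spot z",np.nanpercentile(P[m][:,2],[0,50,99,100]).round(4))
p,R,K,Q=cam("side","s3")
print(pix([.49,.16,0],p,R,K))
plan([.49,.16,.21],YAW+np.pi/2)
```

```text
spot z [-0.0023  0.0013  0.0034  0.0048]
[331.73464891 238.44578891]
t 6.7 pos [516.9   7.2 218. ] F [ 1.8 -0.3  1.6] w 0.746 q6 -1.72
turn [ 0.001 -0.002  0.007] slide(cur axes) [ -9.4   7.7 154.9] slide(after turn) [ -9.1   8.  154.9]
```

View pics/s3.png

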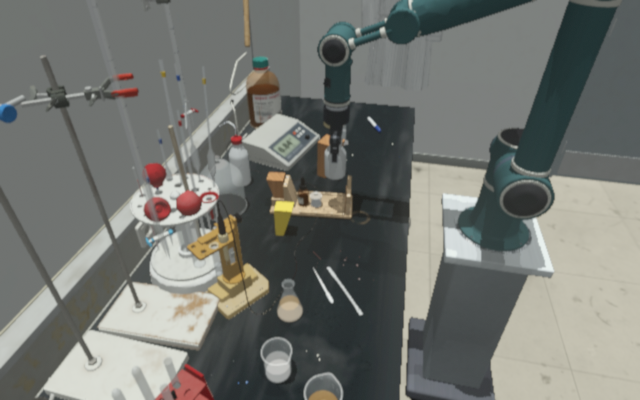

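Call:
jog_arm(turn=[[0,0,0],[0,0,0],[0,0,0],[0,0,0],[0,0,0]], slide=[[-2,0,20],[-2,0,35],[-2,0,40],[-2,0,35],[-1,0,25]], grip=[50,50,50,50,50])

```text
time: 7.2
tool_pos: [0.4866, 0.1619, 0.2105]
tcp_rot: [-1.569, -0.089, 0.092]
wrist_force: [0.3, 0.7, -2.2]
width: 0.75
```

Call:
jog_arm(turn=[[0,0,0],[0,0,0],[0,0,0],[0,0,0],[0,0,0]], slide=[[0,30,0],[0,35,0],[0,35,0],[0,20,0],[0,10,0]], grip=[50,50,50,50,50])

```text
time: 7.7
tool_pos: [0.4852, 0.1595, 0.078]
tcp_rot: [-1.57, -0.085, 0.095]
wrist_force: [0.0, 0.3, -2.4]
width: 0.75
```

Call:
jog_arm(turn=[[0,0,0],[0,0,0],[0,0,0]], slide=[[0,3,0],[0,3,0],[0,0,0]], grip=[50,50,50])

```text
time: 8.0
tool_pos: [0.4895, 0.1606, 0.0771]
tcp_rot: [-1.568, -0.092, 0.087]
wrist_force: [-0.1, -0.0, -2.3]
width: 0.749
```

Call:
jog_arm(turn=[[0,0,0],[0,0,0]], slide=[[0,2,0],[0,0,0]], grip=[50,50])

```text
time: 8.2
tool_pos: [0.4905, 0.1609, 0.0769]
tcp_rot: [-1.568, -0.093, 0.086]
wrist_force: [-3.5, -1.2, 11.6]
width: 0.742
```

Call:
jog_arm(turn=[[0,0,0],[0,0,0]], slide=[[0,2,0],[0,0,0]], grip=[50,50])

```text
time: 8.4
tool_pos: [0.4911, 0.1611, 0.0768]
tcp_rot: [-1.568, -0.094, 0.085]
wrist_force: [-8.8, -2.4, 23.8]
width: 0.747
```

Call:
jog_arm(turn=[[0,0,0],[0,0,0]], slide=[[0,1,0],[0,0,0]], grip=[50,50])

```text
time: 8.6
tool_pos: [0.4914, 0.1611, 0.0768]
tcp_rot: [-1.568, -0.094, 0.085]
wrist_force: [-11.1, -2.7, 29.7]
width: 0.751
```

Call:
jog_arm(turn=[[0,0,0],[0,0,0]], slide=[[0,-4,0],[0,0,0]], grip=[50,50])

```text
time: 8.8
tool_pos: [0.4902, 0.1609, 0.0768]
tcp_rot: [-1.568, -0.094, 0.085]
wrist_force: [-0.8, -0.1, 10.5]
width: 0.752
```

Call:
jog_arm(turn=[[0,0,0],[0,0,0],[0,0,0],[0,0,0],[0,0,0]], slide=[[0,0,0],[0,0,0],[0,0,0],[0,0,0],[0,0,0]], grip=[80,85,90,100,100])

```text
time: 9.3
tool_pos: [0.4878, 0.1602, 0.0738]
tcp_rot: [-1.569, -0.089, 0.09]
wrist_force: [-0.1, 0.8, -0.5]
width: 1.0
```

Call:
jog_arm(turn=[[0,0,0],[0,0,0],[0,0,0],[0,0,0],[0,0,0]], slide=[[0,-20,0],[0,-35,0],[0,-35,0],[0,-35,0],[0,-15,0]], grip=[100,100,100,100,100])

```text
time: 9.8
tool_pos: [0.49, 0.1608, 0.218]
tcp_rot: [-1.568, -0.094, 0.085]
wrist_force: [0.7, 0.1, 0.9]
width: 1.0
```

Run:
```python
from h import *
plan(c2w(25,8,230),YAW+np.pi/2)
p,R,K,P=cam("side","s4")
i=p["img"][130:270,220:420,::-1]; cv2.imwrite("pics/s4c.png",cv2.resize(i,(800,560),interpolation=cv2.INTER_CUBIC))
for d in nets.search_frame("bottle_mid",p)[:2]: print(d["conf"],R@d["xyz"]+p["position"])
```

```text
t 9.8 pos [490.  160.8 218. ] F [0.7 0.1 0.9] w 1.0 q6 -1.42
turn [-0.001 -0.002  0.006] slide(cur axes) [ 103.9  -11.5 -146.6] slide(after turn) [ 103.5  -12.  -146.8]
0.66 [0.48398444 0.18604022 0.07891695]
```

View pics/s4c.png

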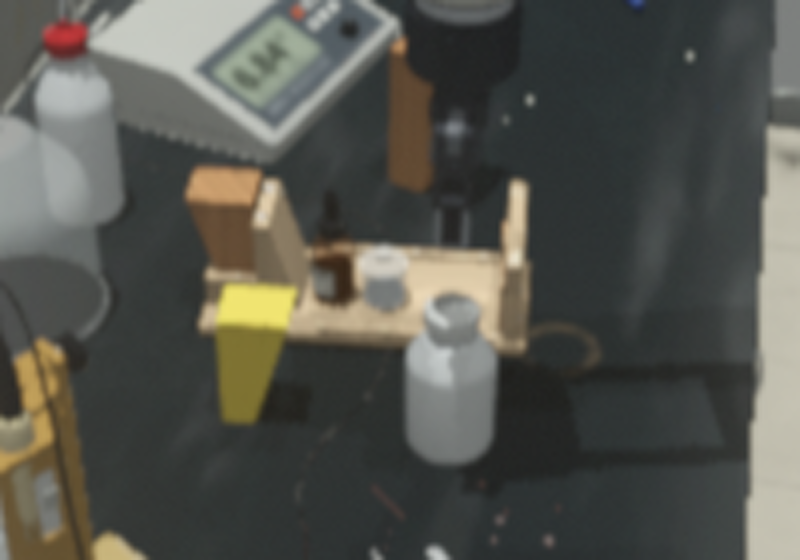

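Call:
jog_arm(turn=[[0,0,0],[0,0,0],[0,0,0],[0,0,0],[0,0,0]], slide=[[15,-3,-21],[23,-3,-33],[25,-3,-35],[23,-3,-33],[17,0,-25]], grip=[100,100,100,90,80])

```text
time: 10.4
tool_pos: [0.6074, 0.0241, 0.2234]
tcp_rot: [-1.569, -0.086, 0.092]
wrist_force: [-0.2, -0.1, -0.4]
width: 0.797
```

Call:
jog_arm(turn=[[0,0,0],[0,0,0]], slide=[[0,0,0],[0,0,0]], grip=[75,75])

```text
time: 10.6
tool_pos: [0.6058, 0.0256, 0.2232]
tcp_rot: [-1.568, -0.084, 0.092]
wrist_force: [-0.3, -0.3, -0.3]
width: 0.749
```

Run:
```python
from h import *
plan(c2w(25,8,180),YAW+np.pi/2)
p,R,K,P=cam("wrist","w5")
for t in ["dropper_mid","weighing_mid","wedge_mid"]:
    for d in nets.search_frame(t,p)[:2]:
        X=R@d["xyz"]+p["position"]; print(t,d["conf"],w2c(X).round(1),pix(X,p,R,K).round())
C=w2c(P); C[...,2]-=1.5
m=(C[...,2]>95)&(C[...,2]<130)&(C[...,0]<55)&(C[...,0]>5)&(abs(C[...,1]-8)<20)
print(m.sum(),[np.percentile(C[m][:,k],[2,50,98]).round(1).tolist() for k in range(3)])
m=(C[...,2]>45)&(C[...,2]<75)&(C[...,0]<15)&(C[...,0]>-45)&(abs(C[...,1]-8)<35)
print(m.sum(),[np.percentile(C[m][:,k],[2,50,98]).round(1).tolist() for k in range(3)])
i=p["img"][60:360,170:470,::-1]; cv2.imwrite("pics/w5c.png",cv2.resize(i,(600,600)))
```

```text
t 10.6 pos [605.8  25.6 223.2] F [-0.3 -0.3 -0.3] w 0.749 q6 -1.68
turn [-0.001 -0.003 -0.005] slide(cur axes) [ 4.3 43.2  1. ] slide(after turn) [ 4.1 43.2  1. ]
dropper_mid 0.55 [20.4 11.8 78.3] [324. 190.]
weighing_mid 0.93 [-12.1   7.3  54.6] [319. 151.]
wedge_mid 0.9 [ -39.9 -177.4  145.1] [ 41. 132.]
wedge_mid 0.9 [ 71.8 126.2 103.2] [450. 251.]
339 [[20.8, 25.1, 31.9], [1.6, 8.7, 15.7], [95.1, 115.3, 124.2]]
1676 [[-32.1, -11.9, 14.2], [-9.3, 8.9, 26.5], [50.9, 55.6, 70.8]]
```

View pics/w5c.png

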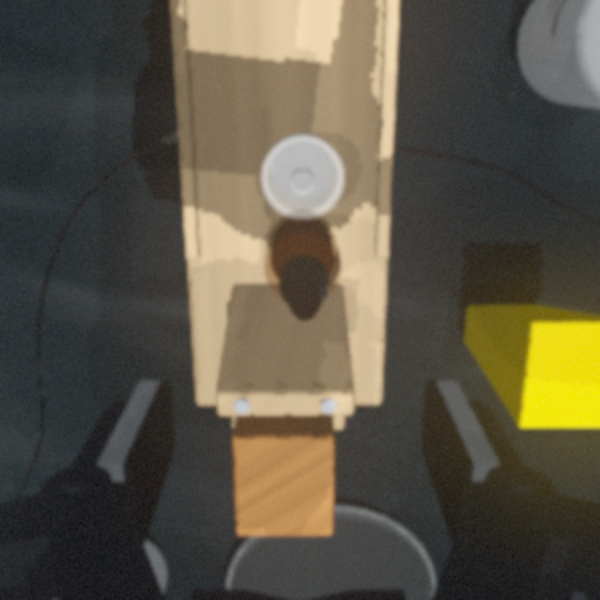

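Call:
jog_arm(turn=[[0,0,0],[0,0,0],[0,0,0],[0,0,0],[0,0,0]], slide=[[3,25,1.5],[2,35,0],[0,35,0],[0,30,0],[0,15,0]], grip=[75,75,75,75,75])

```text
time: 11.3
tool_pos: [0.6091, 0.029, 0.0831]
tcp_rot: [-1.569, -0.087, 0.095]
wrist_force: [-0.6, -0.0, 0.8]
width: 0.752
```

Call:
jog_arm(turn=[[0,0,0],[0,0,0],[0,0,0]], slide=[[0,6,0],[0,3,0],[0,0,0]], grip=[75,75,75])

```text
time: 11.6
tool_pos: [0.6129, 0.0283, 0.0786]
tcp_rot: [-1.569, -0.092, 0.088]
wrist_force: [-0.1, -0.5, 0.0]
width: 0.755
```

Run:
```python
from h import *
plan(c2w(26,8.5,71),YAW+np.pi/2)
p,R,K,P=cam("side","s6")
i=p["img"][130:250,240:380,::-1]; cv2.imwrite("pics/s6c.png",cv2.resize(i,(700,600),interpolation=cv2.INTER_CUBIC))
```

```text
t 11.6 pos [612.9  28.3  78.6] F [-0.1 -0.5  0. ] w 0.755 q6 -1.68
turn [ 0.    -0.001  0.002] slide(cur axes) [-2.2  7.6 -0.4] slide(after turn) [-2.2  7.6 -0.4]
```

View pics/s6c.png

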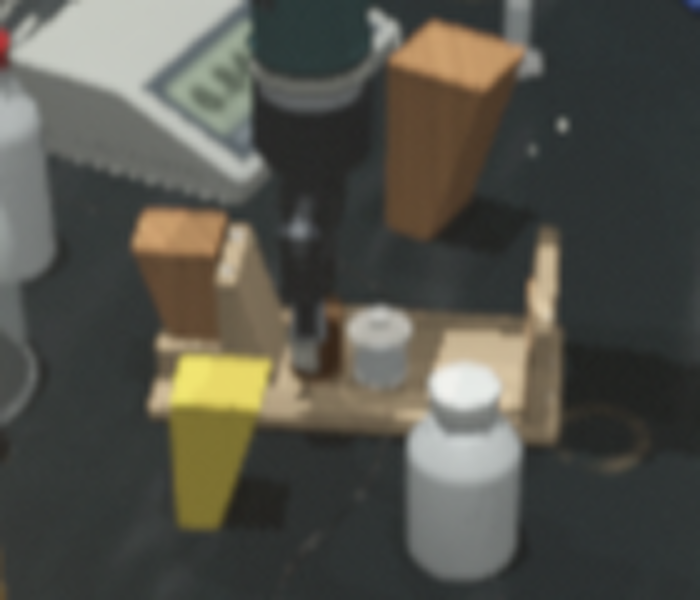

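Call:
jog_arm(turn=[[0,0,0],[0,0,0],[0,0,0]], slide=[[-2,6,0],[0,0,0],[0,0,0]], grip=[75,75,75])

```text
time: 11.95
tool_pos: [0.6099, 0.0278, 0.0715]
tcp_rot: [-1.569, -0.09, 0.089]
wrist_force: [0.6, 0.3, -0.0]
width: 0.752
```

Call:
jog_arm(turn=[[0,0,0],[0,0,0],[0,0,0]], slide=[[0,0,0],[0,0,0],[0,0,0]], grip=[75,75,75])

```text
time: 12.25
tool_pos: [0.6101, 0.0278, 0.0714]
tcp_rot: [-1.569, -0.09, 0.089]
wrist_force: [-1.2, -0.8, 0.5]
width: 0.752
```

Call:
jog_arm(turn=[[0,0,0],[0,0,0],[0,0,0],[0,0,0],[0,0,0]], slide=[[0,0,0],[0,0,0],[0,0,0],[0,0,0],[0,0,0]], grip=[10,10,10,10,10], newtons=35)

```text
time: 12.75
tool_pos: [0.6102, 0.0279, 0.0715]
tcp_rot: [-1.569, -0.09, 0.089]
wrist_force: [-0.1, -0.1, 1.1]
width: 0.417
```

Call:
jog_arm(turn=[[0,0,0],[0,0,0],[0,0,0],[0,0,0],[0,0,0]], slide=[[0,-10,0],[0,-25,0],[0,-30,0],[0,-15,0],[0,0,0]], grip=[10,10,10,10,10])

```text
time: 13.25
tool_pos: [0.6121, 0.0278, 0.1547]
tcp_rot: [-1.569, -0.095, 0.085]
wrist_force: [0.9, -0.3, -0.2]
width: 0.418
```

Run:
```python
from h import *
plan(c2w(-89,0,151),YAW+np.pi/2)
p,R,K,P=cam("wrist","w7")
cv2.imwrite("pics/w7.png",p["img"][:,:,::-1])
p,R,K,P=cam("side","s7")
i=p["img"][130:250,240:380,::-1]; cv2.imwrite("pics/s7c.png",cv2.resize(i,(700,600),interpolation=cv2.INTER_CUBIC))
```

```text
t 13.25 pos [612.1  27.8 154.7] F [ 0.9 -0.3 -0.2] w 0.418 q6 -1.68
turn [ 0.001 -0.002  0.006] slide(cur axes) [-116.4    3.    -8.7] slide(after turn) [-116.4    3.7   -8.5]
```

View pics/w7.png

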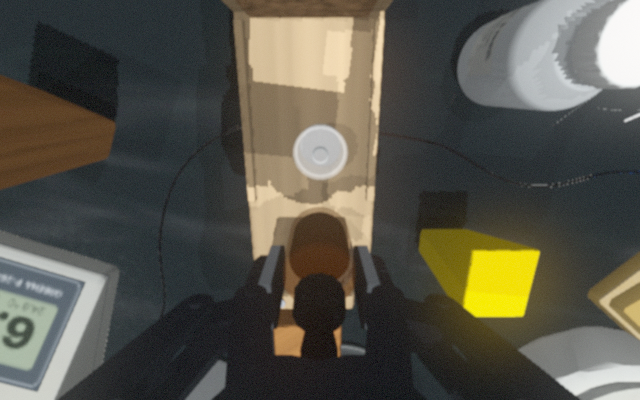

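View pics/s7c.png

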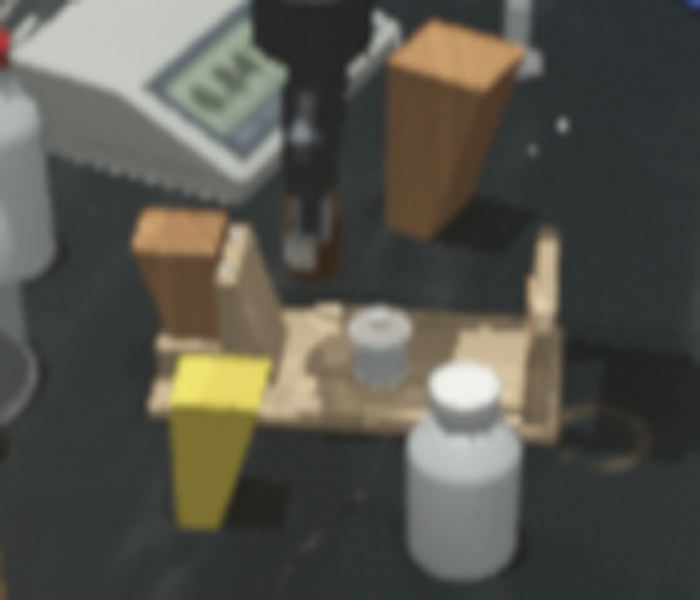

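Call:
jog_arm(turn=[[0,0,0],[0,0,0],[0,0,0],[0,0,0],[0,0,0]], slide=[[-15,0,-2],[-25,0,-2],[-30,0,-2],[-25,0,-2],[-15,0,0]], grip=[10,10,10,10,10])

```text
time: 13.85
tool_pos: [0.4981, 0.0072, 0.1488]
tcp_rot: [-1.569, -0.085, 0.093]
wrist_force: [0.4, 0.4, -1.5]
width: 0.417
```

Call:
jog_arm(turn=[[0,0,0],[0,0,0],[0,0,0],[0,0,0]], slide=[[0,0,0],[0,0,0],[0,0,0],[0,0,0]], grip=[10,10,10,10])

```text
time: 14.25
tool_pos: [0.5026, 0.0075, 0.1514]
tcp_rot: [-1.569, -0.09, 0.089]
wrist_force: [-0.7, -0.3, -0.4]
width: 0.415
```

Run:
```python
from h import *
plan(c2w(-89,0,72),YAW+np.pi/2)
p,R,K,P=cam("wrist","w8")
C=w2c(P);C[...,2]-=1.5
m=(abs(C[...,2]-16)<6)&(C[...,0]<-20)&(C[...,0]>-120)&(abs(C[...,1])<48)
print([np.percentile(C[m][:,k],[0,1,50]).round(1).tolist() for k in range(3)])
```

```text
t 14.25 pos [502.6   7.5 151.4] F [-0.7 -0.3 -0.4] w 0.415 q6 -1.72
turn [ 0.    -0.002  0.001] slide(cur axes) [-5.3 79.4 -1. ] slide(after turn) [-5.3 79.4 -1. ]
[[-93.1, -92.7, -72.8], [-48.0, -47.3, -1.0], [13.0, 14.2, 15.7]]
```

View pics/w8.png

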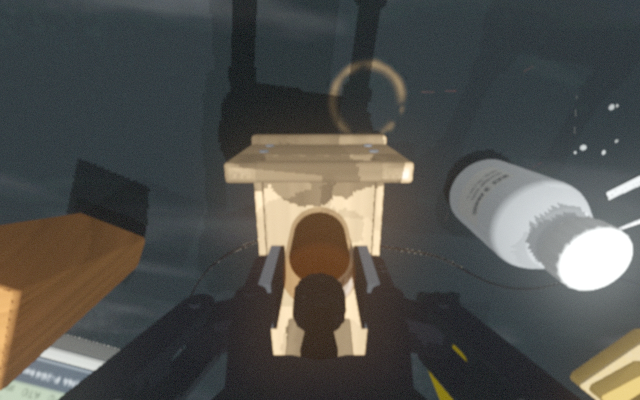

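Call:
jog_arm(turn=[[0,0,0],[0,0,0],[0,0,0],[0,0,0],[0,0,0]], slide=[[0,20,-1],[0,28,0],[0,20,0],[0,8,0],[0,0,0]], grip=[10,10,10,10,10])

```text
time: 14.8
tool_pos: [0.5009, 0.0065, 0.074]
tcp_rot: [-1.569, -0.088, 0.092]
wrist_force: [-0.0, 0.5, -0.1]
width: 0.415
```

Call:
jog_arm(turn=[[0,0,0],[0,0,0],[0,0,0]], slide=[[0,1,0],[0,0,0],[0,0,0]], grip=[10,10,10])

```text
time: 15.1
tool_pos: [0.5027, 0.0063, 0.0755]
tcp_rot: [-1.569, -0.092, 0.088]
wrist_force: [-0.3, -0.5, -0.9]
width: 0.423
```

Call:
jog_arm(turn=[[0,0,0],[0,0,0],[0,0,0]], slide=[[-2,1,0],[-2,0,0],[0,0,0]], grip=[10,10,10])

```text
time: 15.4
tool_pos: [0.4973, 0.0059, 0.0734]
tcp_rot: [-1.569, -0.089, 0.09]
wrist_force: [0.5, 0.3, -0.4]
width: 0.414
```

Call:
jog_arm(turn=[[0,0,0],[0,0,0],[0,0,0]], slide=[[-2,0,0],[0,0,0],[0,0,0]], grip=[10,10,10])

```text
time: 15.7
tool_pos: [0.4956, 0.0057, 0.0733]
tcp_rot: [-1.569, -0.09, 0.09]
wrist_force: [-0.2, 0.4, -0.9]
width: 0.414
```

Call:
jog_arm(turn=[[0,0,0],[0,0,0],[0,0,0]], slide=[[-1,1,0],[0,0,0],[0,0,0]], grip=[10,10,10])

```text
time: 16.0
tool_pos: [0.4946, 0.0056, 0.0722]
tcp_rot: [-1.569, -0.089, 0.09]
wrist_force: [0.4, 0.7, -1.0]
width: 0.418
```

Call:
jog_arm(turn=[[0,0,0],[0,0,0],[0,0,0]], slide=[[-1,0.5,0],[0,0,0],[0,0,0]], grip=[10,10,10])

```text
time: 16.3
tool_pos: [0.4937, 0.0055, 0.0717]
tcp_rot: [-1.569, -0.09, 0.09]
wrist_force: [-0.9, -0.7, -0.7]
width: 0.419
```

Call:
jog_arm(turn=[[0,0,0],[0,0,0],[0,0,0]], slide=[[-1,0,0],[0,0,0],[0,0,0]], grip=[10,10,10])

```text
time: 16.6
tool_pos: [0.4927, 0.0053, 0.0718]
tcp_rot: [-1.569, -0.09, 0.09]
wrist_force: [0.3, -1.2, 0.3]
width: 0.417
```

Run:
```python
from h import *
s,R_,t=st(); print(w2c(t),s["wrist_force"])
p,R,K,P=cam("side","s9")
i=p["img"][150:240,290:395,::-1]; cv2.imwrite("pics/s9c.png",cv2.resize(i,(700,600),interpolation=cv2.INTER_CUBIC))
for x in (-110,-91): print(pix(c2w(x,19 if x==-91 else 0,16),p,R,K))
```

```text
[-9.38045386e+01 -2.21252366e-02  7.18102263e+01] [ 0.34621074 -1.15075324  0.34511589]
[344.23355653 204.36038313]
[338.26043638 207.51869986]
```

View pics/s9c.png

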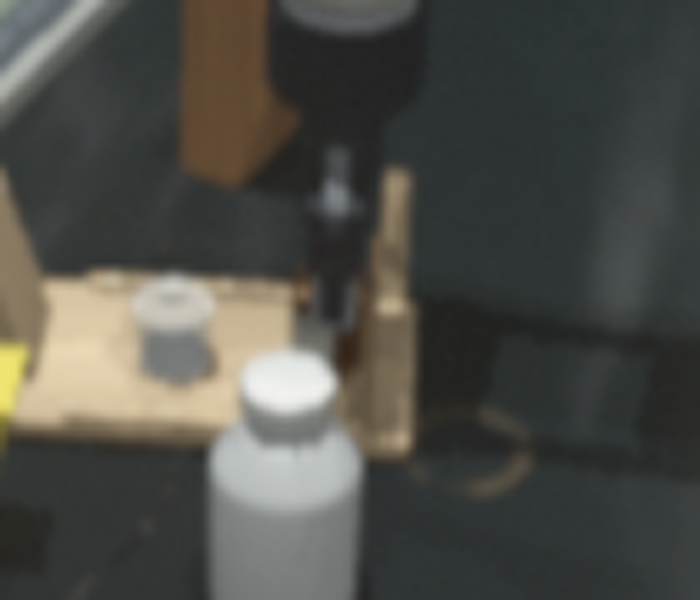

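Call:
jog_arm(turn=[[0,0,0],[0,0,0],[0,0,0]], slide=[[-1,0,0],[0,0,0],[0,0,0]], grip=[10,10,10])

```text
time: 16.95
tool_pos: [0.4921, 0.0052, 0.072]
tcp_rot: [-1.569, -0.09, 0.089]
wrist_force: [0.2, -0.6, -0.6]
width: 0.414
```

Call:
jog_arm(turn=[[0,0,0],[0,0,0],[0,0,0]], slide=[[-1,0.5,0],[0,0,0],[0,0,0]], grip=[10,10,10])

```text
time: 17.25
tool_pos: [0.4919, 0.0052, 0.0719]
tcp_rot: [-1.569, -0.092, 0.088]
wrist_force: [4.1, 1.8, 0.4]
width: 0.421
```

Call:
jog_arm(turn=[[0,0,0],[0,0,0],[0,0,0]], slide=[[0.5,0.7,0],[0,0,0],[0,0,0]], grip=[10,10,10])

```text
time: 17.55
tool_pos: [0.4921, 0.0052, 0.0715]
tcp_rot: [-1.569, -0.091, 0.089]
wrist_force: [1.7, 1.2, 4.7]
width: 0.417
```

Call:
jog_arm(turn=[[0,0,0],[0,0,0],[0,0,0],[0,0,0],[0,0,0]], slide=[[0,0,0],[0,0,0],[0,0,0],[0,0,0],[0,0,0]], grip=[45,50,60,70,70])

```text
time: 18.05
tool_pos: [0.4908, 0.0052, 0.0703]
tcp_rot: [-1.569, -0.089, 0.09]
wrist_force: [-0.3, -0.7, 0.3]
width: 0.699
```

Call:
jog_arm(turn=[[0,0,0],[0,0,0],[0,0,0],[0,0,0],[0,0,0]], slide=[[0,-10,0],[0,-30,0],[0,-35,0],[0,-35,0],[0,-10,0]], grip=[70,70,70,70,70])

```text
time: 18.55
tool_pos: [0.4941, 0.0051, 0.1959]
tcp_rot: [-1.57, -0.096, 0.083]
wrist_force: [0.8, 0.7, 0.4]
width: 0.705
```

Call:
jog_arm(turn=[[0,0,0],[0,0,0],[0,0,0],[0,0,0],[0,0,0]], slide=[[10,0,1.5],[20,0,1.5],[25,0,1.5],[20,0,1.5],[6,0,1.5]], grip=[65,65,65,65,65])

```text
time: 19.05
tool_pos: [0.5718, 0.0222, 0.1884]
tcp_rot: [-1.569, -0.088, 0.092]
wrist_force: [0.2, -0.8, 0.2]
width: 0.649
```

Run:
```python
from h import *
plan(c2w(-12,8,120),YAW+np.pi/2)
s,R_,t=st(); print(w2c(t))
p,R,K,P=cam("wrist","w10")
for t in ["dropper_mid","weighing_mid"]:
    for d in nets.search_frame(t,p)[:2]:
        X=R@d["xyz"]+p["position"]; print(t,d["conf"],w2c(X).round(1),pix(X,p,R,K).round())
p,R,K,P=cam("side","s10")
i=p["img"][130:250,240:380,::-1]; cv2.imwrite("pics/s10c.png",cv2.resize(i,(700,600),interpolation=cv2.INTER_CUBIC))
```

```text
t 19.05 pos [571.8  22.2 188.4] F [ 0.2 -0.8  0.2] w 0.649 q6 -1.69
turn [-0.    -0.002 -0.002] slide(cur axes) [ 1.5 68.4  0.3] slide(after turn) [ 1.3 68.4  0.4]
[-13.30324441   7.6346818  188.40822382]
dropper_mid 0.67 [-91.1   1.9  78.3] [311. 103.]
weighing_mid 0.95 [-17.1   9.2  57.2] [321. 190.]
```

View pics/w10.png

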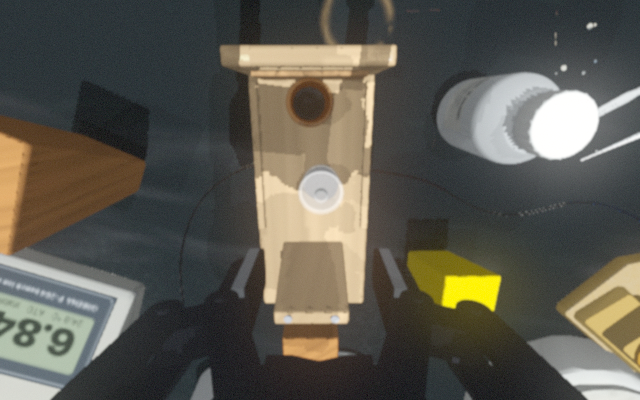

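View pics/s10c.png

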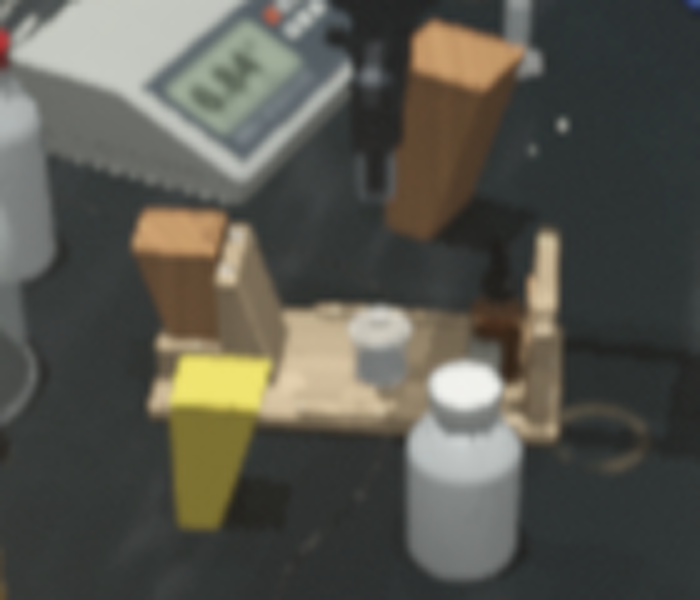

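Call:
jog_arm(turn=[[0,0,0],[0,0,0],[0,0,0],[0,0,0],[0,0,0]], slide=[[0,25,0.5],[0,35,0],[0,35,0],[0,30,0],[0,18,0]], grip=[58,58,58,58,58])

```text
time: 19.75
tool_pos: [0.5675, 0.0222, 0.0446]
tcp_rot: [-1.569, -0.086, 0.093]
wrist_force: [0.2, -0.7, -0.1]
width: 0.581
```

Call:
jog_arm(turn=[[0,0,0],[0,0,0],[0,0,0]], slide=[[0,4,0],[0,0,0],[0,0,0]], grip=[58,58,58])

```text
time: 20.05
tool_pos: [0.5716, 0.0223, 0.0449]
tcp_rot: [-1.569, -0.091, 0.088]
wrist_force: [0.6, 0.0, 0.8]
width: 0.585
```

Run:
```python
from h import *
s,R_,t=st(); print(w2c(t),s["wrist_force"],s["width"])
p,R,K,P=cam("wrist","w11")
i=p["img"][130:400,180:460,::-1]; cv2.imwrite("pics/w11c.png",cv2.resize(i,(622,600)))
p,R,K,P=cam("side","s11")
i=p["img"][150:240,270:375,::-1]; cv2.imwrite("pics/s11c.png",cv2.resize(i,(700,600),interpolation=cv2.INTER_CUBIC))
```

```text
[-13.52252058   7.6895023   44.90403077] [0.63989679 0.02466898 0.76008762] 0.584790329402502
```

View pics/w11c.png

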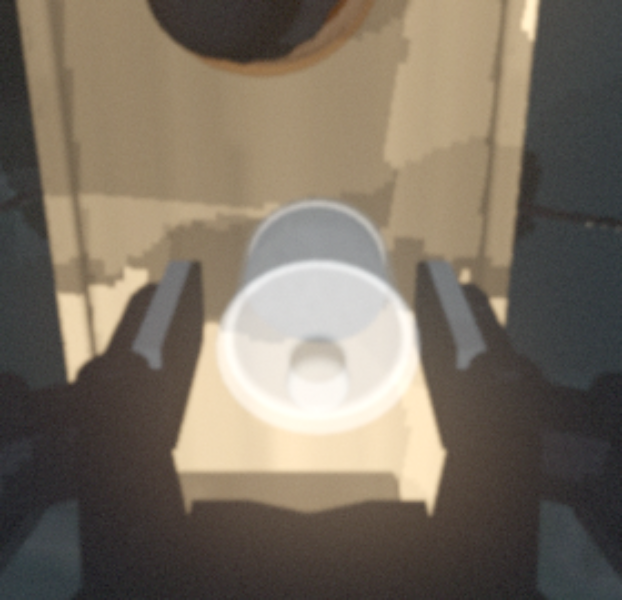

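View pics/s11c.png

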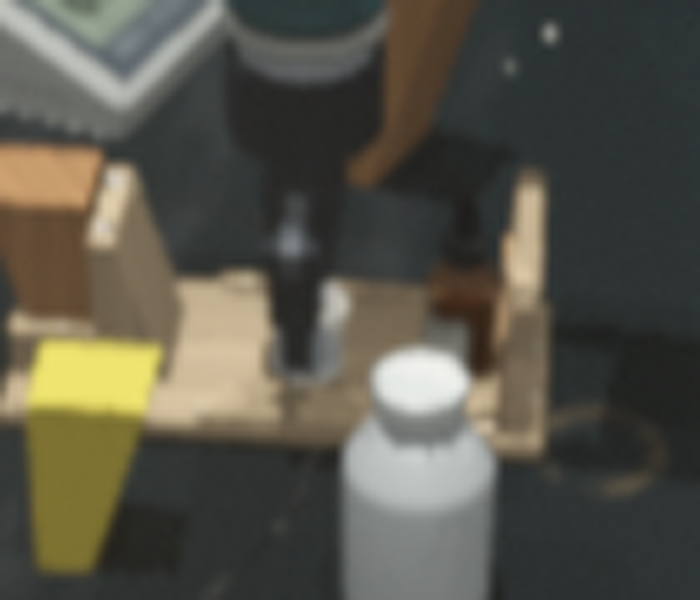

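Call:
jog_arm(turn=[[0,0,0],[0,0,0],[0,0,0],[0,0,0]], slide=[[0,4,0.7],[0,3,0],[0,0,0],[0,0,0]], grip=[58,58,58,58])

```text
time: 20.55
tool_pos: [0.5705, 0.0231, 0.0364]
tcp_rot: [-1.569, -0.089, 0.09]
wrist_force: [-0.6, -0.5, 0.4]
width: 0.583
```

Call:
jog_arm(turn=[[0,0,0],[0,0,0],[0,0,0]], slide=[[0,1.5,0],[0,0,0],[0,0,0]], grip=[58,58,58])

```text
time: 20.85
tool_pos: [0.5706, 0.023, 0.035]
tcp_rot: [-1.569, -0.09, 0.09]
wrist_force: [-0.4, 0.2, -0.1]
width: 0.578
```

Call:
jog_arm(turn=[[0,0,0],[0,0,0],[0,0,0],[0,0,0],[0,0,0]], slide=[[0,0,0],[0,0,0],[0,0,0],[0,0,0],[0,0,0]], grip=[10,10,10,10,10], newtons=30)

```text
time: 21.35
tool_pos: [0.5709, 0.0231, 0.0352]
tcp_rot: [-1.569, -0.09, 0.09]
wrist_force: [0.5, 1.6, 1.9]
width: 0.431
```

Call:
jog_arm(turn=[[0,0,0],[0,0,0],[0,0,0],[0,0,0],[0,0,0]], slide=[[0,-6,0],[-6,0,-2.5],[-7,0,-3],[-6,0,-2.5],[0,0,0]], grip=[10,10,10,10,10])

```text
time: 21.85
tool_pos: [0.5511, 0.0124, 0.0406]
tcp_rot: [-1.569, -0.088, 0.091]
wrist_force: [0.0, 0.0, -1.0]
width: 0.435
```

Call:
jog_arm(turn=[[0,0,0],[0,0,0],[0,0,0],[0,0,0]], slide=[[0,4,0],[0,0,0],[0,0,0],[0,0,0]], grip=[10,10,10,10])

```text
time: 22.25
tool_pos: [0.553, 0.013, 0.037]
tcp_rot: [-1.569, -0.09, 0.09]
wrist_force: [0.4, 0.2, -0.5]
width: 0.433
```

Run:
```python
from h import *
s,R_,t=st(); print(w2c(t),s["wrist_force"],s["width"])
p,R,K,P=cam("side","s12")
i=p["img"][150:240,270:375,::-1]; cv2.imwrite("pics/s12c.png",cv2.resize(i,(700,600),interpolation=cv2.INTER_CUBIC))
```

```text
[-33.08866036   0.67874239  37.00476769] [ 0.36590879  0.23452977 -0.5312356 ] 0.4327239863588028
```

View pics/s12c.png

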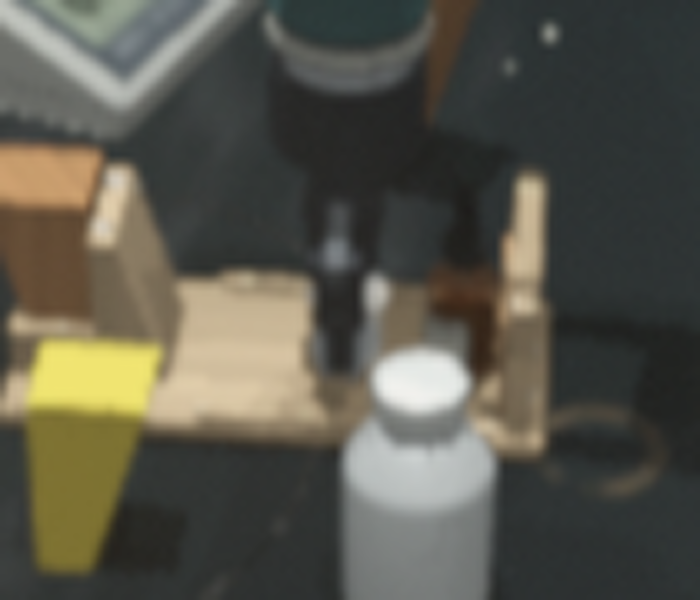

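Call:
jog_arm(turn=[[0,0,0],[0,0,0],[0,0,0]], slide=[[0,1.5,-0.7],[0,0,0],[0,0,0]], grip=[10,10,10])

```text
time: 22.6
tool_pos: [0.5528, 0.0123, 0.0355]
tcp_rot: [-1.569, -0.09, 0.09]
wrist_force: [-0.3, -0.3, -0.4]
width: 0.434
```

Call:
jog_arm(turn=[[0,0,0],[0,0,0],[0,0,0],[0,0,0],[0,0,0]], slide=[[0,0,0],[0,0,0],[0,0,0],[0,0,0],[0,0,0]], grip=[46,50,54,60,60])

```text
time: 23.1
tool_pos: [0.5529, 0.0123, 0.0357]
tcp_rot: [-1.569, -0.09, 0.09]
wrist_force: [0.0, -0.6, 0.4]
width: 0.6
```

Call:
jog_arm(turn=[[0,0,0],[0,0,0],[0,0,0],[0,0,0],[0,0,0]], slide=[[0,-10,0],[0,-25,0],[0,-25,0],[20,-10,0],[22,0,0]], grip=[60,60,60,45,28])

```text
time: 23.6
tool_pos: [0.5966, 0.017, 0.1092]
tcp_rot: [-1.569, -0.094, 0.086]
wrist_force: [1.3, -0.5, -0.2]
width: 0.296
```

Call:
jog_arm(turn=[[0,0,0],[0,0,0],[0,0,0],[0,0,0]], slide=[[0,0,0],[0,0,0],[0,0,0],[0,0,0]], grip=[28,28,28,28])

```text
time: 24.0
tool_pos: [0.5932, 0.017, 0.105]
tcp_rot: [-1.569, -0.088, 0.091]
wrist_force: [-0.5, -0.4, -0.6]
width: 0.283
```

Run:
```python
from h import *
s,R_,t=st(); print(w2c(t),s["wrist_force"],s["width"])
p,R,K,P=cam("wrist","w13")
for t in ["dropper_mid","weighing_mid"]:
    for d in nets.search_frame(t,p)[:2]:
        X=R@d["xyz"]+p["position"]; print(t,d["conf"],w2c(X).round(1),pix(X,p,R,K).round())
C=w2c(P); C[...,2]-=1.5
m=(C[...,2]>50)&(C[...,2]<72)&(C[...,0]<15)&(C[...,0]>-65)&(abs(C[...,1])<35)
print(m.sum(),[np.percentile(C[m][:,k],[2,50,98]).round(1).tolist() for k in range(3)])
```

```text
[ 7.35198258e+00 -7.86087076e-02  1.04977198e+02] [-0.53951651 -0.40673272 -0.61499771] 0.28324495918114434
dropper_mid 0.63 [-86.4   2.6  96.7] [326.  65.]
weighing_mid 0.66 [-38.5  -0.4  55.3] [319. 161.]
3651 [[-51.5, -34.7, -15.0], [-18.6, -0.3, 17.9], [53.8, 55.4, 66.8]]
```

View pics/w13.png

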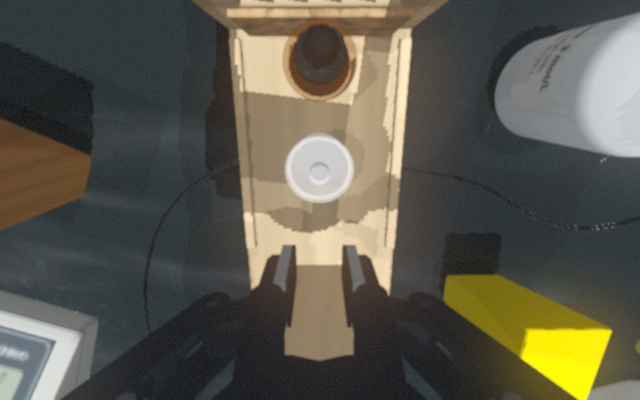

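Call:
jog_arm(turn=[[0,0,0],[0,0,0],[0,0,0],[0,0,0],[0,0,0]], slide=[[0,25,0],[0,25,0],[0,15,0],[0,2,0],[0,0,0]], grip=[28,28,28,28,28])

```text
time: 24.65
tool_pos: [0.5943, 0.017, 0.0382]
tcp_rot: [-1.569, -0.089, 0.091]
wrist_force: [0.5, -0.2, 0.4]
width: 0.282
```

Call:
jog_arm(turn=[[0,0,0],[0,0,0],[0,0,0],[0,0,0],[0,0,0]], slide=[[-6,0,0],[-7,0,0],[-5,0,0],[-4,0,0],[-3,0,0]], grip=[28,28,28,28,28])

```text
time: 25.15
tool_pos: [0.5697, 0.0141, 0.0392]
tcp_rot: [-1.569, -0.091, 0.089]
wrist_force: [0.3, -1.1, 0.5]
width: 0.278
```

Call:
jog_arm(turn=[[0,0,0],[0,0,0],[0,0,0],[0,0,0]], slide=[[-2,0,0],[-2,0,0],[-1,0,0],[0,0,0]], grip=[28,28,28,28])

```text
time: 25.55
tool_pos: [0.5646, 0.0136, 0.0385]
tcp_rot: [-1.569, -0.09, 0.09]
wrist_force: [-0.2, 0.3, 0.0]
width: 0.281
```

Run:
```python
from h import *
s,R_,t=st(); print(w2c(t),s["wrist_force"],s["width"])
p,R,K,P=cam("wrist","w14")
```

```text
[-21.42194767  -0.13588766  38.52051046] [-0.22460306  0.28504517  0.00203694] 0.2814872929560608
```

View pics/w14.png

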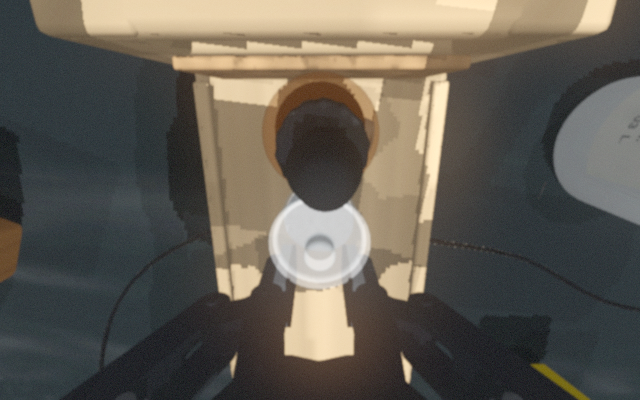

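Call:
jog_arm(turn=[[0,0,0],[0,0,0],[0,0,0],[0,0,0],[0,0,0]], slide=[[-2,0,0],[-2,0,0],[-1,0,0],[0,0,0],[0,0,0]], grip=[28,28,28,28,28])

```text
time: 26.1
tool_pos: [0.5595, 0.013, 0.0385]
tcp_rot: [-1.569, -0.089, 0.09]
wrist_force: [0.3, -0.2, -0.4]
width: 0.284
```

Call:
jog_arm(turn=[[0,0,0],[0,0,0],[0,0,0],[0,0,0]], slide=[[-1,0,0],[-1,0,0],[0,0,0],[0,0,0]], grip=[28,28,28,28])

```text
time: 26.5
tool_pos: [0.5577, 0.0128, 0.0385]
tcp_rot: [-1.569, -0.09, 0.09]
wrist_force: [0.1, 0.2, -0.3]
width: 0.284
```

Run:
```python
from h import *
s,R_,t=st(); print(w2c(t),s["wrist_force"],s["width"])
p,R,K,P=cam("wrist","w15")
```

```text
[-28.41170866  -0.1332032   38.53425   ] [ 0.10115909  0.15513505 -0.32579766] 0.2838796832657654
```

View pics/w15.png

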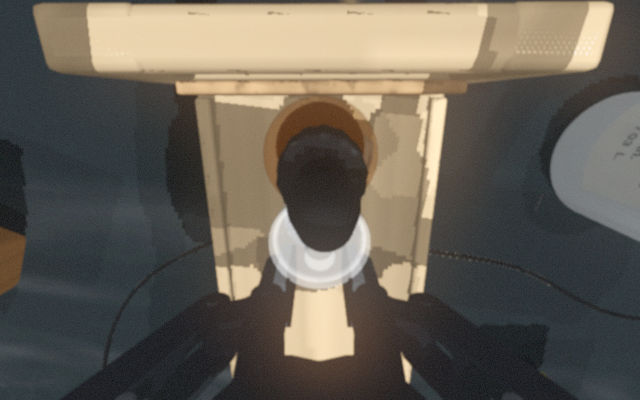

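Call:
jog_arm(turn=[[0,0,0],[0,0,0],[0,0,0]], slide=[[-1,0,0],[-1,0,0],[0,0,0]], grip=[28,28,28])

```text
time: 26.85
tool_pos: [0.5568, 0.0127, 0.039]
tcp_rot: [-1.569, -0.091, 0.088]
wrist_force: [3.0, 0.9, -1.0]
width: 0.277
```

Call:
jog_arm(turn=[[0,0,0],[0,0,0],[0,0,0]], slide=[[-1,0,0],[0,0,0],[0,0,0]], grip=[28,28,28])

```text
time: 27.15
tool_pos: [0.5567, 0.0125, 0.0393]
tcp_rot: [-1.569, -0.093, 0.086]
wrist_force: [5.9, 0.8, -2.1]
width: 0.28
```

Call:
jog_arm(turn=[[0,0,0],[0,0,0],[0,0,0]], slide=[[-1,0,0],[0,0,0],[0,0,0]], grip=[28,28,28])

```text
time: 27.45
tool_pos: [0.5567, 0.0125, 0.0397]
tcp_rot: [-1.569, -0.094, 0.085]
wrist_force: [5.7, -0.0, -1.8]
width: 0.283
```

Call:
jog_arm(turn=[[0,0,0],[0,0,0],[0,0,0],[0,0,0],[0,0,0]], slide=[[6,0,0],[15,0,0],[15,-25,0],[0,-35,0],[0,-40,0]], grip=[28,28,28,28,28])

```text
time: 27.95
tool_pos: [0.5877, 0.0165, 0.1376]
tcp_rot: [-1.569, -0.085, 0.095]
wrist_force: [0.6, 0.2, 1.0]
width: 0.281
```

Call:
jog_arm(turn=[[0,0,0],[0,0,0],[0,0,0],[0,0,0],[0,0,0]], slide=[[0,-40,0],[0,-30,0],[0,0,20],[0,0,40],[0,0,40]], grip=[60,80,100,100,100])

```text
time: 28.45
tool_pos: [0.5773, 0.116, 0.2086]
tcp_rot: [-1.569, -0.087, 0.089]
wrist_force: [0.4, 0.2, -0.4]
width: 0.996
```

Run:
```python
from h import *
p,R,K,P=cam("side","s16")
plan([.489,.16,.2],YAW+np.pi/2)
i=p["img"][150:240,270:375,::-1]; cv2.imwrite("pics/s16c.png",cv2.resize(i,(700,600),interpolation=cv2.INTER_CUBIC))
```

```text
t 28.5 pos [576.2 122.1 208.4] F [-0.4  3.6 -0.6] w 1.001 q6 -1.52
turn [-0.005 -0.001 -0.002] slide(cur axes) [-82.3   8.8  47.7] slide(after turn) [-82.3   8.4  47.8]
```

View pics/s16c.png

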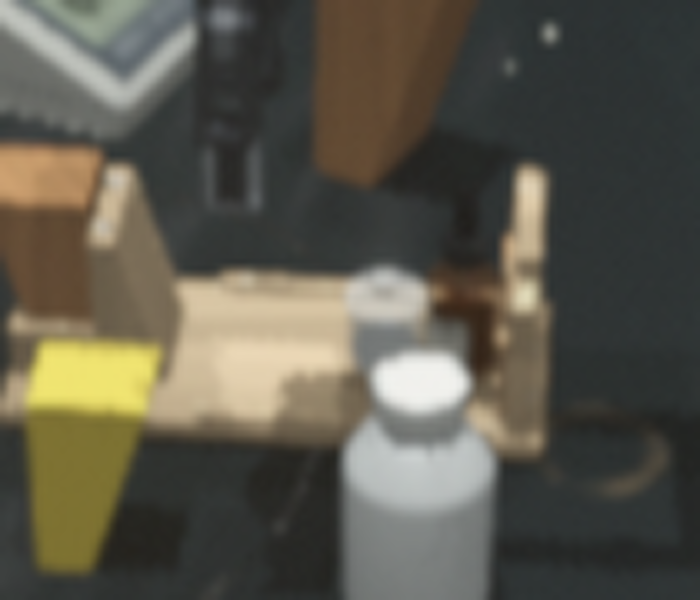

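Call:
jog_arm(turn=[[0,0,0],[0,0,0],[0,0,0],[0,0,0],[0,0,0]], slide=[[-20,0,10],[-25,0,13],[-22,0,12],[-15,0,8],[0,0,0]], grip=[100,100,100,100,100])

```text
time: 29.0
tool_pos: [0.4896, 0.1495, 0.208]
tcp_rot: [-1.569, -0.089, 0.093]
wrist_force: [0.4, 0.0, 0.1]
width: 1.002
```

Call:
jog_arm(turn=[[0,0,0],[0,0,0]], slide=[[0,0,0],[0,0,0]], grip=[100,100])

```text
time: 29.2
tool_pos: [0.4927, 0.1489, 0.2088]
tcp_rot: [-1.569, -0.09, 0.089]
wrist_force: [-0.1, -0.3, -0.0]
width: 0.999
```

Run:
```python
from h import *
plan([.489,.16,.075],YAW+np.pi/2)
p,R,K,P=cam("wrist","w17")
m=(abs(P[...,2]-.128)<.005)&(P[...,0]>.43)&(P[...,0]<.54)&(P[...,1]>.11)&(P[...,1]<.21)
print(m.sum(),[np.percentile(P[m][:,k],[2,50,98]).round(4).tolist() for k in range(3)])
```

```text
t 29.2 pos [492.7 148.9 208.8] F [-0.1 -0.3 -0. ] w 0.999 q6 -1.44
turn [ 0.    -0.002  0.001] slide(cur axes) [ -2.6 133.8  11.5] slide(after turn) [ -2.4 133.8  11.5]
2301 [[0.4712, 0.4889, 0.5082], [0.1431, 0.1611, 0.1794], [0.1252, 0.1281, 0.1295]]
```

Call:
jog_arm(turn=[[0,0,0],[0,0,0],[0,0,0],[0,0,0],[0,0,0]], slide=[[-2.5,0,12],[0,25,0],[0,35,0],[0,35,0],[0,25,0]], grip=[100,100,100,100,100])

```text
time: 29.75
tool_pos: [0.487, 0.161, 0.0863]
tcp_rot: [-1.569, -0.088, 0.091]
wrist_force: [-1.3, -0.6, -0.6]
width: 1.001
```

Call:
jog_arm(turn=[[0,0,0],[0,0,0],[0,0,0],[0,0,0]], slide=[[0,13,0],[0,0,0],[0,0,0],[0,0,0]], grip=[100,100,100,100])

```text
time: 30.15
tool_pos: [0.4896, 0.1614, 0.0774]
tcp_rot: [-1.568, -0.092, 0.087]
wrist_force: [0.6, 0.8, 0.1]
width: 0.999
```

Call:
jog_arm(turn=[[0,0,0],[0,0,0],[0,0,0],[0,0,0],[0,0,0]], slide=[[0,0,0],[0,0,0],[0,0,0],[0,0,0],[0,0,0]], grip=[50,50,50,50,50], newtons=40)

```text
time: 30.65
tool_pos: [0.4894, 0.1614, 0.0774]
tcp_rot: [-1.568, -0.092, 0.087]
wrist_force: [-0.5, 0.6, 5.2]
width: 0.75
```

Call:
jog_arm(turn=[[0,0,0],[0,0,0],[0,0,0],[0,0,0],[0,0,0]], slide=[[0,-10,0],[0,-25,0],[0,-35,0],[0,-35,0],[0,-15,0]], grip=[50,50,50,50,50])

```text
time: 31.15
tool_pos: [0.4896, 0.1612, 0.1995]
tcp_rot: [-1.568, -0.094, 0.085]
wrist_force: [1.1, -0.2, -2.3]
width: 0.753
```

Call:
jog_arm(turn=[[0,0,0],[0,0,0]], slide=[[0,0,0],[0,0,0]], grip=[50,50])

```text
time: 31.35
tool_pos: [0.4872, 0.1606, 0.1945]
tcp_rot: [-1.569, -0.088, 0.091]
wrist_force: [-1.0, -0.2, -2.5]
width: 0.752
```

Run:
```python
from h import *
plan(c2w(11,0,200),YAW+np.pi/2)
```

```text
t 31.35 pos [487.2 160.6 194.5] F [-1.  -0.2 -2.5] w 0.752 q6 -1.42
turn [ 0.    -0.002 -0.001] slide(cur axes) [  92.6   -5.6 -154.7] slide(after turn) [  92.4   -5.5 -154.8]
```

Call:
jog_arm(turn=[[0,0,0],[0,0,0],[0,0,0],[0,0,0],[0,0,0]], slide=[[12,-5,0],[22,-5,0],[26,0,0],[18,0,0],[8,0,0]], grip=[50,50,50,50,50])

```text
time: 31.85
tool_pos: [0.5747, 0.1705, 0.2035]
tcp_rot: [-1.57, -0.088, 0.091]
wrist_force: [-0.6, 0.3, -2.5]
width: 0.748
```

Call:
jog_arm(turn=[[0,0,0],[0,0,0],[0,0,0],[0,0,0],[0,0,0]], slide=[[0,0,-20],[0,0,-30],[0,0,-33],[0,0,-30],[0,0,-20]], grip=[50,50,50,50,50])

```text
time: 32.35
tool_pos: [0.5878, 0.0366, 0.204]
tcp_rot: [-1.569, -0.087, 0.091]
wrist_force: [-0.3, -0.4, -2.0]
width: 0.751
```

Call:
jog_arm(turn=[[0,0,0],[0,0,0],[0,0,0],[0,0,0],[0,0,0]], slide=[[0,0,-15],[0,0,-7],[0,0,0],[0,0,0],[0,0,0]], grip=[50,50,50,50,50])

```text
time: 32.85
tool_pos: [0.591, 0.0176, 0.2055]
tcp_rot: [-1.569, -0.09, 0.091]
wrist_force: [-0.1, 0.2, -1.4]
width: 0.746
```

Run:
```python
from h import *
plan(c2w(6,0,93),YAW+np.pi/2)
s,R_,t=st(); print(w2c(t),s["wrist_force"],s["width"])
p,R,K,P=cam("side","s18")
i=p["img"][130:250,240:380,::-1]; cv2.imwrite("pics/s18c.png",cv2.resize(i,(700,600),interpolation=cv2.INTER_CUBIC))
```

```text
t 32.85 pos [591.   17.6 205.5] F [-0.1  0.2 -1.4] w 0.746 q6 -1.7
turn [-0.    -0.001 -0.   ] slide(cur axes) [  0.8 112.5  -0.8] slide(after turn) [  0.8 112.5  -0.8]
[  5.21076393   0.8025215  205.51438011] [-0.09397151  0.22487286 -1.4024955 ] 0.7460903941881131
```

View pics/s18c.png

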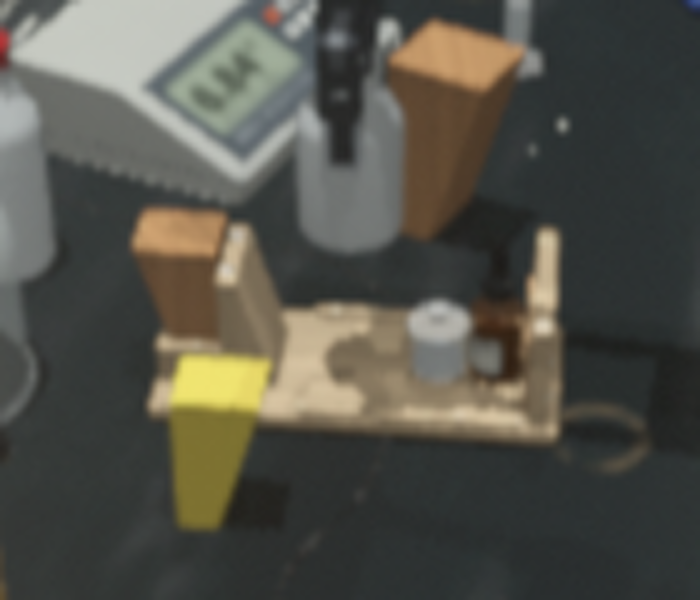

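Call:
jog_arm(turn=[[0,0,0],[0,0,0],[0,0,0],[0,0,0],[0,0,0]], slide=[[2,20,-0.8],[0,30,0],[0,25,0],[0,15,0],[0,10,0]], grip=[50,50,50,50,50])

```text
time: 33.4
tool_pos: [0.5924, 0.0166, 0.1041]
tcp_rot: [-1.569, -0.089, 0.092]
wrist_force: [-0.4, 0.3, -2.1]
width: 0.75
```

Call:
jog_arm(turn=[[0,0,0],[0,0,0],[0,0,0],[0,0,0]], slide=[[0,6,0],[0,3,0],[0,0,0],[0,0,0]], grip=[50,50,50,50])

```text
time: 33.8
tool_pos: [0.594, 0.016, 0.0976]
tcp_rot: [-1.569, -0.091, 0.088]
wrist_force: [-0.1, -0.6, -2.7]
width: 0.749
```

Call:
jog_arm(turn=[[0,0,0],[0,0,0],[0,0,0],[0,0,0]], slide=[[0,2,1],[-2,0,0],[0,0,0],[0,0,0]], grip=[50,50,50,50])

```text
time: 34.2
tool_pos: [0.591, 0.0168, 0.0947]
tcp_rot: [-1.569, -0.09, 0.09]
wrist_force: [-0.1, 0.7, -1.5]
width: 0.748
```

Call:
jog_arm(turn=[[0,0,0],[0,0,0],[0,0,0]], slide=[[-1,0.7,0],[-1,0,0],[0,0,0]], grip=[50,50,50])

```text
time: 34.5
tool_pos: [0.5888, 0.0166, 0.0938]
tcp_rot: [-1.569, -0.089, 0.09]
wrist_force: [-0.5, -0.4, -2.6]
width: 0.749
```

Call:
jog_arm(turn=[[0,0,0],[0,0,0],[0,0,0]], slide=[[-1,0,0],[-0.5,0,0],[0,0,0]], grip=[50,50,50])

```text
time: 34.8
tool_pos: [0.5875, 0.0164, 0.0939]
tcp_rot: [-1.569, -0.09, 0.09]
wrist_force: [-0.5, 0.1, -2.2]
width: 0.752
```

Call:
jog_arm(turn=[[0,0,0],[0,0,0],[0,0,0]], slide=[[-1,0,0],[0,0,0],[0,0,0]], grip=[50,50,50])

```text
time: 35.1
tool_pos: [0.5866, 0.0163, 0.0939]
tcp_rot: [-1.569, -0.09, 0.09]
wrist_force: [0.3, -0.4, -1.2]
width: 0.747
```

Call:
jog_arm(turn=[[0,0,0],[0,0,0],[0,0,0]], slide=[[-1,0,0],[0,0,0],[0,0,0]], grip=[50,50,50])

```text
time: 35.4
tool_pos: [0.5856, 0.0162, 0.0939]
tcp_rot: [-1.569, -0.09, 0.09]
wrist_force: [0.2, -0.1, -2.3]
width: 0.75
```

Call:
jog_arm(turn=[[0,0,0],[0,0,0],[0,0,0]], slide=[[0,0.8,0],[0,0,0],[0,0,0]], grip=[50,50,50])

```text
time: 35.7
tool_pos: [0.5859, 0.0162, 0.0936]
tcp_rot: [-1.569, -0.09, 0.089]
wrist_force: [0.5, 0.3, 2.3]
width: 0.755
```

Call:
jog_arm(turn=[[0,0,0],[0,0,0],[0,0,0]], slide=[[-1,0,0],[0,0,0],[0,0,0]], grip=[50,50,50])

```text
time: 36.0
tool_pos: [0.5852, 0.0161, 0.0935]
tcp_rot: [-1.569, -0.091, 0.089]
wrist_force: [0.2, 0.9, 2.5]
width: 0.745
```

Run:
```python
from h import *
p,R,K,P=cam("side","s19")
i=p["img"][150:240,270:375,::-1]; cv2.imwrite("pics/s19c.png",cv2.resize(i,(700,600),interpolation=cv2.INTER_CUBIC))
```

```text
(no output)
```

View pics/s19c.png

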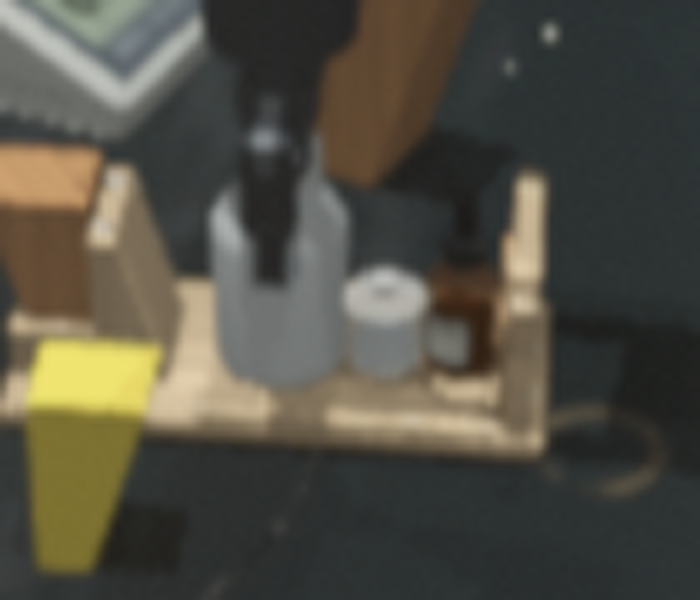

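Call:
jog_arm(turn=[[0,0,0],[0,0,0],[0,0,0],[0,0,0],[0,0,0]], slide=[[0,0,0],[0,0,0],[0,0,0],[0,0,0],[0,0,0]], grip=[80,85,90,100,100])

```text
time: 36.55
tool_pos: [0.5845, 0.0161, 0.093]
tcp_rot: [-1.569, -0.089, 0.09]
wrist_force: [0.1, -0.1, 0.2]
width: 0.999
```

Call:
jog_arm(turn=[[0,0,0],[0,0,0],[0,0,0],[0,0,0],[0,0,0]], slide=[[0,-15,0],[0,-30,0],[0,-35,0],[0,-30,0],[0,0,0]], grip=[100,100,100,100,100])

```text
time: 37.05
tool_pos: [0.5885, 0.0161, 0.2104]
tcp_rot: [-1.57, -0.099, 0.081]
wrist_force: [1.4, 0.2, 0.4]
width: 1.0
```

Call:
jog_arm(turn=[[0,0,0],[0,0,0],[0,0,0],[0,0,0],[0,0,0]], slide=[[15,0,0],[25,0,0],[30,0,0],[25,0,0],[15,0,0]], grip=[100,90,80,72,72])

```text
time: 37.55
tool_pos: [0.6953, 0.0288, 0.203]
tcp_rot: [-1.569, -0.09, 0.09]
wrist_force: [-0.0, 0.3, 0.0]
width: 0.719
```

Call:
jog_arm(turn=[[0,0,0],[0,0,0],[0,0,0]], slide=[[0,0,0],[0,0,0],[0,0,0]], grip=[72,72,72])

```text
time: 37.85
tool_pos: [0.6929, 0.0286, 0.2029]
tcp_rot: [-1.569, -0.089, 0.091]
wrist_force: [0.8, -0.2, 0.3]
width: 0.723
```

Run:
```python
from h import *
s,R_,t=st(); print(w2c(t),s["wrist_force"],s["width"])
plan(c2w(111,-0.5,89),YAW+np.pi/2)
p,R,K,P=cam("wrist","w20")
C=w2c(P); C[...,2]-=1.5
m=(abs(C[...,2]-116)<4)&(C[...,0]>70)&(C[...,0]<160)&(abs(C[...,1])<40)
print("wedge",m.sum(),[np.percentile(C[m][:,k],[1,50,99]).round(1).tolist() for k in range(3)])
m=(abs(C[...,2]-101)<3)&(C[...,0]>60)&(C[...,0]<100)&(abs(C[...,1])<40)
print("heel",m.sum(),[np.percentile(C[m][:,k],[1,50,99]).round(1).tolist() for k in range(3)])
m=(abs(C[...,2]-143)<4)&(C[...,0]>-50)&(C[...,0]<50)&(abs(C[...,1])<40)
print("cap",m.sum(),[np.percentile(C[m][:,k],[1,50,99]).round(1).tolist() for k in range(3)])
```

```text
[ 1.07663711e+02 -1.11715181e-01  2.02858496e+02] [ 0.7849429  -0.1921695   0.26658583] 0.7226446708156273
t 37.85 pos [692.9  28.6 202.9] F [ 0.8 -0.2  0.3] w 0.723 q6 -1.68
turn [-0.    -0.002 -0.001] slide(cur axes) [  3.5 113.9  -0.4] slide(after turn) [  3.3 113.9  -0.4]
wedge 4004 [[90.6, 115.3, 143.6], [-22.7, -0.4, 22.2], [113.4, 115.7, 117.1]]
heel 1520 [[76.3, 82.9, 90.8], [-30.6, -0.3, 31.5], [98.2, 100.6, 102.9]]
cap 4618 [[-18.5, -0.3, 19.1], [-18.7, 0.3, 18.9], [140.7, 142.7, 144.5]]
```

View pics/w20.png

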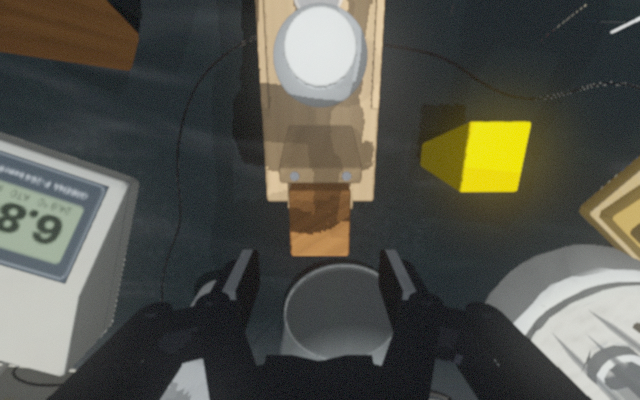

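Run:
```python
from h import *
for n in ("scene","side","wrist"):
    p,R,K,P=cam(n); C=w2c(P)
    for a in range(145,260,15):
        m=(C[...,0]>a)&(C[...,0]<a+15)&(abs(C[...,1])<80)&(C[...,2]>30)
        if m.sum()>3: print(n,a,m.sum(),np.percentile(C[m][:,2],[50,98]).round(),np.percentile(C[m][:,1],[2,98]).round())
```

```text
scene 205 11 [ 87. 114.] [19. 42.]
scene 220 224 [ 74. 129.] [-4. 70.]
scene 235 99 [ 77. 133.] [-23.  78.]
scene 250 79 [ 93. 149.] [-35.  11.]
side 145 74 [534. 560.] [49. 57.]
side 220 261 [ 89. 133.] [12. 72.]
side 235 186 [130. 150.] [ 1. 80.]
side 250 125 [153. 168.] [ 6. 78.]
wrist 220 5697 [ 94. 129.] [-9. 64.]
wrist 235 1169 [ 95. 133.] [-28.  49.]
wrist 250 344 [ 73. 106.] [-37. -28.]
```

Call:
jog_arm(turn=[[0,0,0],[0,0,0],[0,0,0],[0,0,0],[0,0,0]], slide=[[3,20,-0.4],[0,30,0],[0,30,0],[0,23,0],[0,10,0]], grip=[72,72,72,72,72])

```text
time: 38.55
tool_pos: [0.6946, 0.0285, 0.087]
tcp_rot: [-1.569, -0.086, 0.093]
wrist_force: [-0.0, 0.7, 0.4]
width: 0.722
```

Call:
jog_arm(turn=[[0,0,0],[0,0,0],[0,0,0]], slide=[[0,0,0],[0,0,0],[0,0,0]], grip=[72,72,72])

```text
time: 38.85
tool_pos: [0.6984, 0.0286, 0.0923]
tcp_rot: [-1.569, -0.092, 0.087]
wrist_force: [-0.6, 0.3, 0.6]
width: 0.719
```

Call:
jog_arm(turn=[[0,0,0],[0,0,0],[0,0,0],[0,0,0],[0,0,0]], slide=[[0,0,0],[0,0,0],[0,0,0],[0,0,0],[0,0,0]], grip=[20,20,20,20,20], newtons=70)

```text
time: 39.35
tool_pos: [0.6984, 0.0286, 0.0922]
tcp_rot: [-1.569, -0.093, 0.087]
wrist_force: [0.7, 0.6, 6.0]
width: 0.532
```

Run:
```python
from h import *
s,R_,t=st(); print(w2c(t),s["wrist_force"],s["width"])
```

```text
[113.19683934  -0.66241387  92.18797345] [0.71422732 0.59228435 5.96549143] 0.5324163099965816
```

Call:
jog_arm(turn=[[0,0,0],[0,0,0],[0,0,0],[0,0,0],[0,0,0]], slide=[[0,-5,0],[0,-15,0],[0,-30,0],[0,-30,0],[0,-20,0]], grip=[20,20,20,20,20])

```text
time: 39.85
tool_pos: [0.6975, 0.0286, 0.1924]
tcp_rot: [-1.569, -0.091, 0.088]
wrist_force: [1.1, 0.8, -1.1]
width: 0.529
```

Call:
jog_arm(turn=[[0,0,0],[0,0,0],[0,0,0]], slide=[[0,0,0],[0,0,0],[0,0,0]], grip=[20,20,20])

```text
time: 40.15
tool_pos: [0.6953, 0.0285, 0.1875]
tcp_rot: [-1.569, -0.086, 0.093]
wrist_force: [0.6, -1.0, -1.9]
width: 0.534
```

Run:
```python
from h import *
s,R_,t=st(); print(w2c(t),s["wrist_force"],s["width"])
plan(c2w(60,0,192),YAW+np.pi/2)
p,R,K,P=cam("side","s21")
i=p["img"][110:250,240:380,::-1]; cv2.imwrite("pics/s21c.png",cv2.resize(i,(600,600),interpolation=cv2.INTER_CUBIC))
```

```text
[110.1102406   -0.40795939 187.5144641 ] [ 0.57616959 -0.95150531 -1.87193804] 0.5342614849035688
t 40.15 pos [695.3  28.5 187.5] F [ 0.6 -1.  -1.9] w 0.534 q6 -1.68
turn [-0.    -0.002 -0.004] slide(cur axes) [-50.1  -4.3   0.3] slide(after turn) [-50.1  -4.5   0.4]
```

View pics/s21c.png

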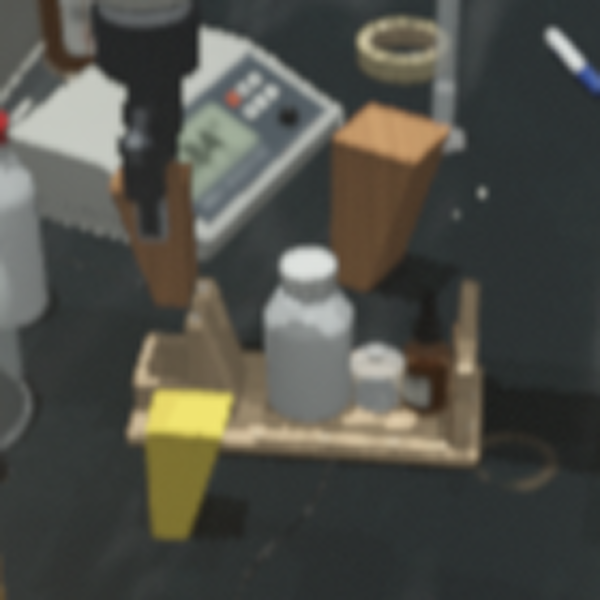

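Call:
jog_arm(turn=[[0,0,0],[0,0,0],[0,0,0],[0,0,0],[0,0,0]], slide=[[0,-12,0],[-12,0,0],[-18,0,0],[-14,0,0],[-6,0,0.4]], grip=[20,20,20,20,20])

```text
time: 40.7
tool_pos: [0.6454, 0.0231, 0.2021]
tcp_rot: [-1.569, -0.089, 0.09]
wrist_force: [0.0, 0.5, -0.9]
width: 0.53
```

Call:
jog_arm(turn=[[0,0,0],[0,0,0],[0,0,0],[0,0,0]], slide=[[0,0,0],[0,0,0],[0,0,0],[0,0,0]], grip=[20,20,20,20])

```text
time: 41.1
tool_pos: [0.6477, 0.0233, 0.2021]
tcp_rot: [-1.569, -0.09, 0.089]
wrist_force: [-0.6, -0.1, -2.2]
width: 0.53
```

Run:
```python
from h import *
s,R_,t=st(); print(w2c(t),s["wrist_force"],s["width"])
plan(c2w(60,0,142),YAW+np.pi/2)
p,R,K,P=cam("wrist","w22")
```

```text
[ 6.22172666e+01 -8.30038888e-02  2.02072796e+02] [-0.63073921 -0.11993054 -2.22562898] 0.5303136343040667
t 41.1 pos [647.7  23.3 202.1] F [-0.6 -0.1 -2.2] w 0.53 q6 -1.69
turn [ 0.    -0.002  0.   ] slide(cur axes) [-2.2 60.1  0.1] slide(after turn) [-2.2 60.1  0.1]
```

View pics/w22.png

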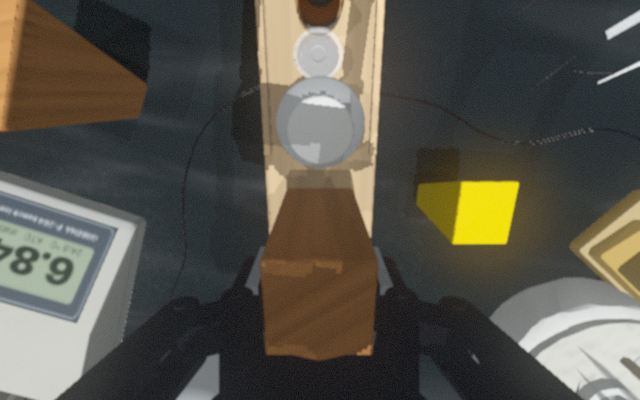

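Call:
jog_arm(turn=[[0,0,0],[0,0,0],[0,0,0],[0,0,0],[0,0,0]], slide=[[-2,15,0],[0,20,0],[0,15,0],[0,10,0],[0,0,0]], grip=[20,20,20,20,20])

```text
time: 41.65
tool_pos: [0.6435, 0.023, 0.1391]
tcp_rot: [-1.569, -0.086, 0.093]
wrist_force: [-0.1, 0.2, -0.9]
width: 0.533
```

Call:
jog_arm(turn=[[0,0,0],[0,0,0],[0,0,0]], slide=[[0,0,0],[0,0,0],[0,0,0]], grip=[20,20,20])

```text
time: 41.95
tool_pos: [0.6461, 0.0231, 0.1434]
tcp_rot: [-1.569, -0.091, 0.088]
wrist_force: [0.2, 1.2, -1.7]
width: 0.536
```

Run:
```python
from h import *
s,R_,t=st(); print(w2c(t),s["wrist_force"],s["width"])
p,R,K,P=cam("side","s23")
i=p["img"][110:250,240:380,::-1]; cv2.imwrite("pics/s23c.png",cv2.resize(i,(600,600),interpolation=cv2.INTER_CUBIC))
```

```text
[ 60.57851027  -0.16159908 143.37202089] [ 0.2430754   1.18258488 -1.72276027] 0.5359351907670473
```

View pics/s23c.png

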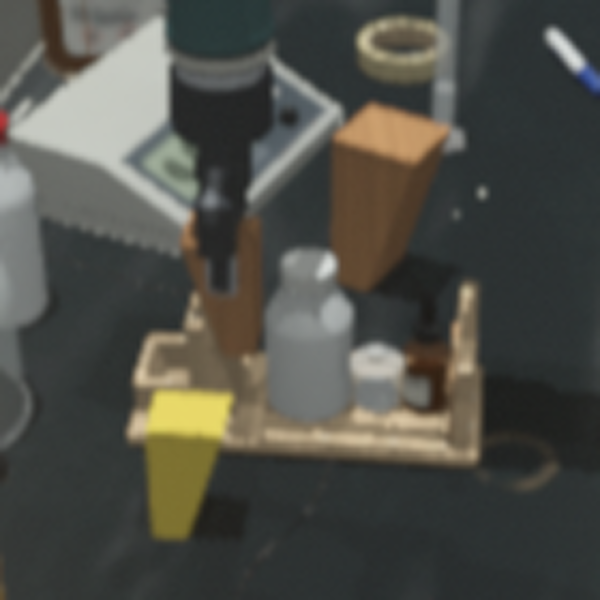

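Call:
jog_arm(turn=[[0,0,0],[0,0,0],[0,0,0],[0,0,0],[0,0,0]], slide=[[-1,5,0],[-1,5,0],[0,0,0],[0,0,0],[0,0,0]], grip=[20,20,20,20,20])

```text
time: 42.5
tool_pos: [0.6432, 0.0228, 0.132]
tcp_rot: [-1.569, -0.09, 0.09]
wrist_force: [0.4, 0.2, -0.8]
width: 0.533
```

Call:
jog_arm(turn=[[0,0,0],[0,0,0],[0,0,0],[0,0,0],[0,0,0]], slide=[[-1,3,0],[-1,3,0],[0,2,0],[0,0,0],[0,0,0]], grip=[20,20,20,20,20])

```text
time: 43.0
tool_pos: [0.6411, 0.0226, 0.1239]
tcp_rot: [-1.569, -0.089, 0.09]
wrist_force: [0.4, -0.5, -1.5]
width: 0.534
```

Run:
```python
from h import *
s,R_,t=st(); print(w2c(t),s["wrist_force"],s["width"])
```

```text
[ 5.56129820e+01 -5.05107657e-02  1.23945708e+02] [ 0.43637781 -0.48790574 -1.5277332 ] 0.5335803198190238
```

Call:
jog_arm(turn=[[0,0,0],[0,0,0],[0,0,0],[0,0,0]], slide=[[0,2,0],[0,2,0],[0,0,0],[0,0,0]], grip=[20,20,20,20])

```text
time: 43.4
tool_pos: [0.6411, 0.0226, 0.1199]
tcp_rot: [-1.569, -0.089, 0.09]
wrist_force: [0.3, 0.0, -1.4]
width: 0.531
```

Call:
jog_arm(turn=[[0,0,0],[0,0,0],[0,0,0],[0,0,0]], slide=[[0,2,0],[0,2,0],[0,0,0],[0,0,0]], grip=[20,20,20,20])

```text
time: 43.8
tool_pos: [0.6411, 0.0226, 0.1159]
tcp_rot: [-1.569, -0.089, 0.09]
wrist_force: [0.7, -0.2, -1.5]
width: 0.528
```

Call:
jog_arm(turn=[[0,0,0],[0,0,0],[0,0,0]], slide=[[0,2,0],[0,0,0],[0,0,0]], grip=[20,20,20])

```text
time: 44.1
tool_pos: [0.6409, 0.0226, 0.1138]
tcp_rot: [-1.569, -0.089, 0.09]
wrist_force: [-0.4, 0.0, -1.5]
width: 0.528
```

Call:
jog_arm(turn=[[0,0,0],[0,0,0],[0,0,0]], slide=[[0,2,0],[0,0,0],[0,0,0]], grip=[20,20,20])

```text
time: 44.4
tool_pos: [0.6404, 0.0225, 0.1118]
tcp_rot: [-1.569, -0.088, 0.091]
wrist_force: [-3.7, -0.8, 1.3]
width: 0.53
```

Run:
```python
from h import *
s,R_,t=st(); print(w2c(t),s["wrist_force"],s["width"])
p,R,K,P=cam("wrist","w24")
p,R,K,P=cam("side","s24")
i=p["img"][140:240,250:370,::-1]; cv2.imwrite("pics/s24c.png",cv2.resize(i,(720,600),interpolation=cv2.INTER_CUBIC))
```

```text
[ 5.48982569e+01 -2.73535434e-02  1.11816703e+02] [-3.67983353 -0.81288911  1.29413317] 0.5304222050834815
```

View pics/w24.png

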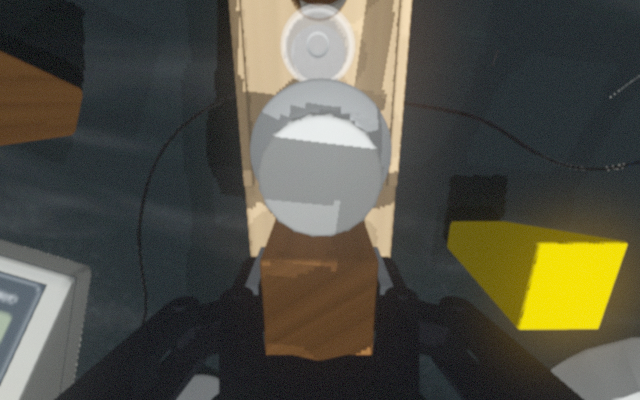

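View pics/s24c.png

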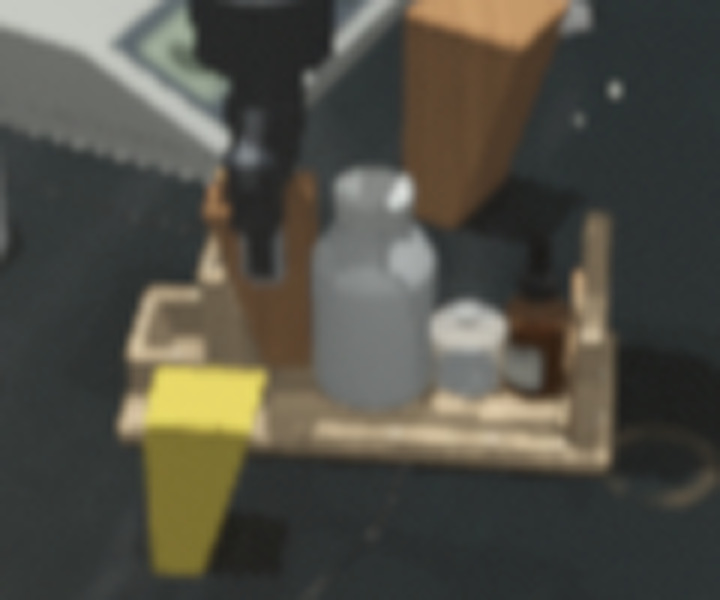

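Call:
jog_arm(turn=[[0,0,0],[0,0,0],[0,0,0]], slide=[[-0.8,2,0],[0,0,0],[0,0,0]], grip=[20,20,20])

```text
time: 44.8
tool_pos: [0.6399, 0.0225, 0.1099]
tcp_rot: [-1.569, -0.089, 0.091]
wrist_force: [-4.5, -1.0, 1.4]
width: 0.528
```

Call:
jog_arm(turn=[[0,0,0],[0,0,0],[0,0,0]], slide=[[-0.6,2,0],[0,0,0],[0,0,0]], grip=[20,20,20])

```text
time: 45.1
tool_pos: [0.6393, 0.0224, 0.108]
tcp_rot: [-1.569, -0.089, 0.091]
wrist_force: [-5.6, -0.4, 2.7]
width: 0.533
```

Call:
jog_arm(turn=[[0,0,0],[0,0,0],[0,0,0]], slide=[[-0.8,2,0],[0,0,0],[0,0,0]], grip=[20,20,20])

```text
time: 45.4
tool_pos: [0.6387, 0.0223, 0.106]
tcp_rot: [-1.569, -0.089, 0.09]
wrist_force: [-5.2, -0.2, 2.9]
width: 0.525
```

Call:
jog_arm(turn=[[0,0,0],[0,0,0],[0,0,0]], slide=[[-0.6,2,0],[0,0,0],[0,0,0]], grip=[20,20,20])

```text
time: 45.7
tool_pos: [0.6381, 0.0222, 0.1042]
tcp_rot: [-1.569, -0.089, 0.09]
wrist_force: [-4.9, -0.5, 2.8]
width: 0.53
```

Call:
jog_arm(turn=[[0,0,0],[0,0,0],[0,0,0]], slide=[[-0.4,1.5,0],[0,0,0],[0,0,0]], grip=[20,20,20])

```text
time: 46.0
tool_pos: [0.6378, 0.0222, 0.103]
tcp_rot: [-1.569, -0.089, 0.09]
wrist_force: [-6.4, -1.3, 4.7]
width: 0.532
```

Call:
jog_arm(turn=[[0,0,0],[0,0,0],[0,0,0]], slide=[[-0.4,1.5,0],[0,0,0],[0,0,0]], grip=[20,20,20])

```text
time: 46.3
tool_pos: [0.6375, 0.0221, 0.1021]
tcp_rot: [-1.569, -0.09, 0.09]
wrist_force: [-8.2, -1.7, 7.1]
width: 0.528
```

Run:
```python
from h import *
s,R_,t=st(); print(w2c(t),s["wrist_force"],s["width"])
p,R,K,P=cam("wrist","w25")
C=w2c(P); C[...,2]-=1.5
m=(abs(C[...,2]-143)<4)&(C[...,0]>-50)&(C[...,0]<50)&(abs(C[...,1])<40)
print("cap",m.sum(),[np.percentile(C[m][:,k],[1,50,99]).round(1).tolist() for k in range(3)])
m=(abs(C[...,2]-126)<10)&(C[...,0]>25)&(C[...,0]<110)&(abs(C[...,1])<20)
print("wedgetop",m.sum(),[np.percentile(C[m][:,k],[1,50,99]).round(1).tolist() for k in range(3)])
p,R,K,P=cam("side","s25")
i=p["img"][140:240,250:370,::-1]; cv2.imwrite("pics/s25c.png",cv2.resize(i,(720,600),interpolation=cv2.INTER_CUBIC))
```

```text
[ 51.95987536  -0.12014665 102.08602876] [-8.17386869 -1.69250559  7.11005226] 0.5280408353145531
cap 16146 [[-24.1, -5.2, 47.7], [-36.1, -2.3, 36.4], [139.7, 143.3, 145.2]]
wedgetop 10713 [[29.3, 47.8, 75.6], [-19.6, -0.0, 19.6], [117.0, 125.5, 126.8]]
```

View pics/s25c.png

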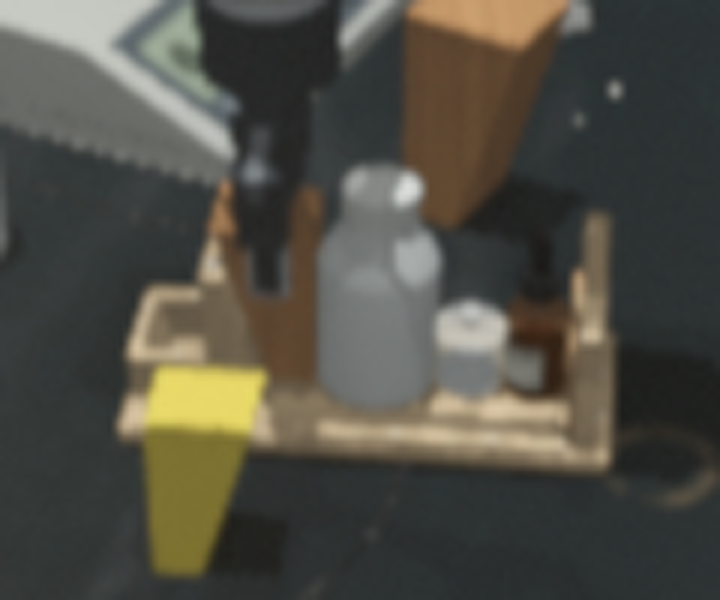

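Call:
jog_arm(turn=[[0,0,0],[0,0,0],[0,0,0]], slide=[[-1.2,1.5,0],[0,0,0],[0,0,0]], grip=[20,20,20])

```text
time: 46.7
tool_pos: [0.6373, 0.022, 0.1012]
tcp_rot: [-1.569, -0.091, 0.089]
wrist_force: [-6.2, -0.5, 6.6]
width: 0.53
```

Call:
jog_arm(turn=[[0,0,0],[0,0,0],[0,0,0]], slide=[[-0.6,1.5,0],[0,0,0],[0,0,0]], grip=[20,20,20])

```text
time: 47.0
tool_pos: [0.6367, 0.0219, 0.0993]
tcp_rot: [-1.569, -0.091, 0.089]
wrist_force: [-4.3, -1.0, 5.4]
width: 0.53
```

Run:
```python
from h import *
s,R_,t=st(); print(w2c(t),s["wrist_force"],s["width"])
p,R,K,P=cam("wrist","w26")
C=w2c(P)
m=(abs(C[...,2]-126)<12)&(C[...,0]>33)&(C[...,0]<75)&(abs(C[...,1])<18)
print("wedgetop",m.sum(),[np.percentile(C[m][:,k],[1,50,99]).round(1).tolist() for k in range(3)])
p,R,K,P=cam("side","s26")
C=w2c(P)
m=(C[...,0]>35)&(C[...,0]<85)&(abs(C[...,1])<22)&(C[...,2]>100)&(C[...,2]<135); print("side",m.sum(),np.nanpercentile(C[m][:,2],[50,90,98]) if m.sum() else 0)
i=p["img"][150:230,255:355,::-1]; cv2.imwrite("pics/s26c.png",cv2.resize(i,(750,600),interpolation=cv2.INTER_CUBIC))
p,R,K,P=cam("scene","c26")
i=p["img"][140:240,270:370,::-1]; cv2.imwrite("pics/c26c.png",cv2.resize(i,(600,600),interpolation=cv2.INTER_CUBIC))
```

```text
[51.09088921 -0.22099518 99.32741325] [-4.25877167 -0.97901561  5.35588503] 0.5296305872182613
wedgetop 7560 [[33.3, 52.1, 74.2], [-17.6, -0.1, 17.6], [123.2, 124.4, 125.6]]
side 41 [121.64264838 123.48821722 126.72311185]
```

View pics/w26.png

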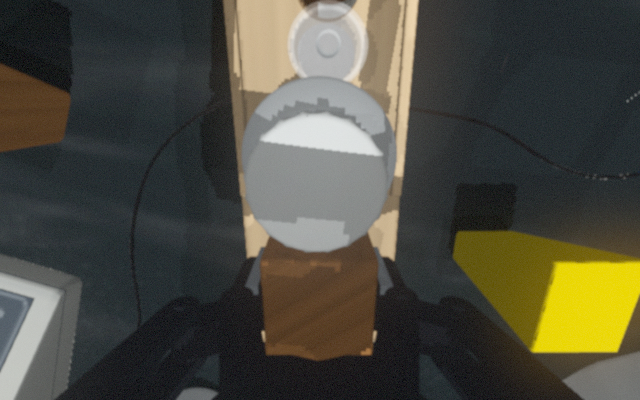

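View pics/s26c.png

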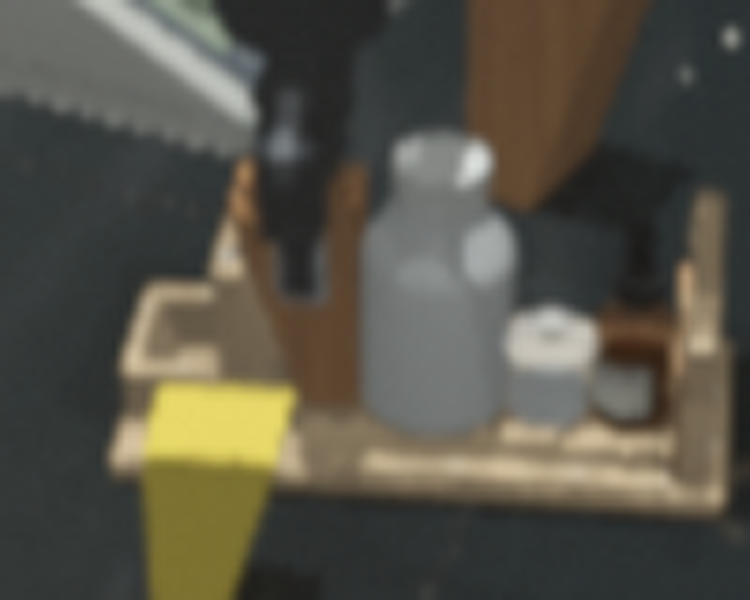

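Call:
jog_arm(turn=[[0,0,0],[0,0,0],[0,0,0]], slide=[[-0.3,1.5,0],[0,0,0],[0,0,0]], grip=[20,20,20])

```text
time: 47.45
tool_pos: [0.6365, 0.0218, 0.0986]
tcp_rot: [-1.569, -0.092, 0.089]
wrist_force: [-6.5, -0.6, 9.0]
width: 0.528
```

Call:
jog_arm(turn=[[0,0,0],[0,0,0],[0,0,0]], slide=[[-0.3,1,0],[0,0,0],[0,0,0]], grip=[20,20,20])

```text
time: 47.75
tool_pos: [0.6366, 0.0218, 0.0985]
tcp_rot: [-1.569, -0.092, 0.088]
wrist_force: [-8.5, -1.6, 12.6]
width: 0.529
```

Call:
jog_arm(turn=[[0,0,0],[0,0,0],[0,0,0]], slide=[[-0.5,1,0],[0,0,0],[0,0,0]], grip=[20,20,20])

```text
time: 48.05
tool_pos: [0.6365, 0.0217, 0.0982]
tcp_rot: [-1.57, -0.093, 0.087]
wrist_force: [-7.5, -0.8, 15.7]
width: 0.531
```

Call:
jog_arm(turn=[[0,0,0],[0,0,0],[0,0,0]], slide=[[-0.5,0.7,0],[0,0,0],[0,0,0]], grip=[20,20,20])

```text
time: 48.35
tool_pos: [0.6365, 0.0217, 0.0982]
tcp_rot: [-1.57, -0.094, 0.087]
wrist_force: [-7.0, -0.9, 17.1]
width: 0.533
```

Call:
jog_arm(turn=[[0,0,0],[0,0,0],[0,0,0],[0,0,0],[0,0,0]], slide=[[0,0,0],[0,0,0],[0,0,0],[0,0,0],[0,0,0]], grip=[56,62,66,70,70])

```text
time: 48.85
tool_pos: [0.6343, 0.0218, 0.0934]
tcp_rot: [-1.569, -0.089, 0.09]
wrist_force: [-0.8, -0.5, 0.8]
width: 0.701
```

Call:
jog_arm(turn=[[0,0,0],[0,0,0],[0,0,0],[0,0,0],[0,0,0]], slide=[[0,-10,0],[0,-25,0],[0,-35,0],[0,-35,0],[0,-20,0]], grip=[70,70,70,70,70])

```text
time: 49.35
tool_pos: [0.636, 0.0218, 0.2234]
tcp_rot: [-1.569, -0.094, 0.085]
wrist_force: [0.2, -0.6, 0.1]
width: 0.703
```

Call:
jog_arm(turn=[[0,0,0],[0,0,0],[0,0,0]], slide=[[0,0,0],[0,0,0],[0,0,0]], grip=[70,70,70])

```text
time: 49.65
tool_pos: [0.6332, 0.0218, 0.2172]
tcp_rot: [-1.569, -0.088, 0.092]
wrist_force: [-0.4, -0.0, 0.2]
width: 0.697
```

Run:
```python
from h import *
s,R_,t=st(); print(w2c(t),s["wrist_force"],s["width"])
p,R,K,P=cam("wrist","w27")
C=w2c(P)
def rep(n,m): print(n,m.sum(),[np.percentile(C[m][:,k],[1,50,99]).round(1).tolist() for k in range(3)])
rep("wedgetop",(abs(C[...,2]-124)<8)&(C[...,0]>25)&(C[...,0]<105)&(abs(C[...,1])<35))
rep("heel",(abs(C[...,2]-102)<4)&(C[...,0]>66)&(C[...,0]<100)&(abs(C[...,1])<40))
rep("cap",(abs(C[...,2]-144.5)<4)&(C[...,0]>-50)&(C[...,0]<50)&(abs(C[...,1])<40))
rep("lid",(abs(C[...,2]-57)<5)&(C[...,0]>-90)&(C[...,0]<-36)&(abs(C[...,1])<30))
rep("floor",(abs(C[...,2]-16)<4)&(C[...,0]>-90)&(C[...,0]<20)&(abs(C[...,1])<46))
p,R,K,P=cam("side","s27")
i=p["img"][150:230,255:355,::-1]; cv2.imwrite("pics/s27c.png",cv2.resize(i,(750,600),interpolation=cv2.INTER_CUBIC))
```

```text
[4.76729266e+01 7.52212645e-02 2.17222685e+02] [-0.39848199 -0.02711075  0.18482905] 0.6973009688219425
wedgetop 3868 [[28.5, 52.9, 81.7], [-23.6, -1.0, 21.3], [118.2, 123.3, 124.9]]
heel 237 [[75.8, 81.5, 89.6], [-31.1, 25.3, 32.2], [98.2, 101.8, 103.3]]
cap 3036 [[-25.0, -6.9, 12.4], [-20.4, -1.4, 17.3], [143.0, 144.9, 146.6]]
lid 1591 [[-78.3, -56.2, -38.8], [-14.9, 4.4, 23.0], [54.6, 57.2, 60.2]]
floor 4018 [[-89.5, -58.3, 13.9], [-45.7, -18.2, 45.6], [15.6, 17.4, 19.1]]
```

View pics/w27.png

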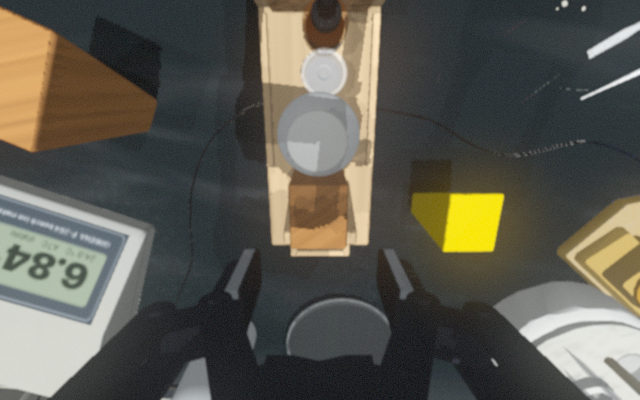

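View pics/s27c.png

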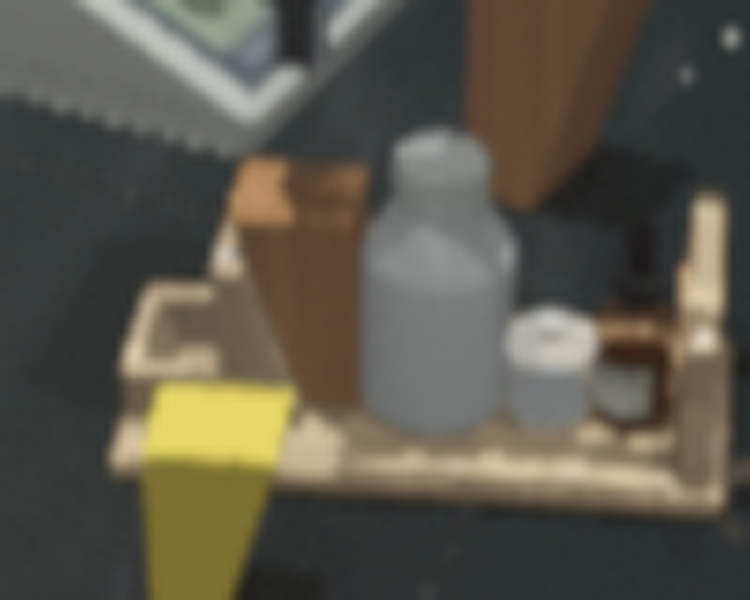

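Call:
jog_arm(turn=[[0,0,0],[0,0,0],[0,0,0],[0,0,0],[0,0,0]], slide=[[-5,-20,0],[-20,-10,0],[-25,0,0],[-10,0,0],[0,0,0]], grip=[70,70,70,70,70])

```text
time: 50.25
tool_pos: [0.5732, 0.0149, 0.2478]
tcp_rot: [-1.569, -0.088, 0.091]
wrist_force: [0.2, 0.4, -0.7]
width: 0.703
```

```bash
cat > look.py <<'E'
from h import *
import sys
n=sys.argv[1]
s,R_,t=st(); print(s["time"],w2c(t).round(1),np.round(s["wrist_force"],1),s["width"])
p,R,K,P=cam("wrist",n)
C=w2c(P); C[...,2]-=1.5
def rep(n,m):
    if m.sum()<5: print(n,"none");return
    a=[np.percentile(C[m][:,k],[1,50,99]).round(1).tolist() for k in range(3)]
    print(n,m.sum(),a,"mid",round((a[0][0]+a[0][2])/2,1),round((a[1][0]+a[1][2])/2,1))
rep("wedgetop",(abs(C[...,2]-122)<8)&(C[...,0]>25)&(C[...,0]<105)&(abs(C[...,1])<35))
rep("heel",(abs(C[...,2]-101)<4)&(C[...,0]>66)&(C[...,0]<100)&(abs(C[...,1])<40))
rep("cap",(abs(C[...,2]-143.5)<4)&(C[...,0]>-50)&(C[...,0]<25)&(abs(C[...,1])<40))
rep("lid",(abs(C[...,2]-56)<5)&(C[...,0]>-85)&(C[...,0]<-34)&(abs(C[...,1])<30))
rep("teat",(C[...,2]>112)&(C[...,2]<128)&(C[...,0]>-115)&(C[...,0]<-60)&(abs(C[...,1])<30))
rep("shoulder",(abs(C[...,2]-72)<5)&(C[...,0]>-115)&(C[...,0]<-60)&(abs(C[...,1])<30))
i=p["img"][:,170:470,::-1]; cv2.imwrite(f"pics/{n}c.png",cv2.resize(i,(450,600)))
E
python3 look.py w28
```

```text
50.25 [-1.270e+01  1.000e-01  2.478e+02] [ 0.2  0.4 -0.7] 0.7032571695979409
wedgetop 2606 [[28.3, 52.2, 81.3], [-23.5, -1.1, 21.2], [114.8, 121.8, 123.3]] mid 54.8 -1.2
heel 169 [[75.5, 81.6, 89.2], [-31.4, 24.7, 32.1], [97.4, 100.3, 101.9]] mid 82.3 0.4
cap 1871 [[-25.8, -7.5, 12.2], [-20.4, -1.7, 17.0], [140.7, 143.4, 145.0]] mid -6.8 -1.7
lid 1088 [[-72.0, -54.9, -35.9], [-15.4, 3.2, 22.9], [53.6, 55.6, 58.1]] mid -54.0 3.7
teat 227 [[-98.4, -92.3, -86.1], [-1.3, 4.8, 11.5], [112.8, 121.2, 124.7]] mid -92.2 5.1
shoulder 693 [[-114.4, -93.0, -74.6], [-13.3, 3.9, 22.1], [67.2, 71.4, 76.5]] mid -94.5 4.4
```

View pics/w28c.png

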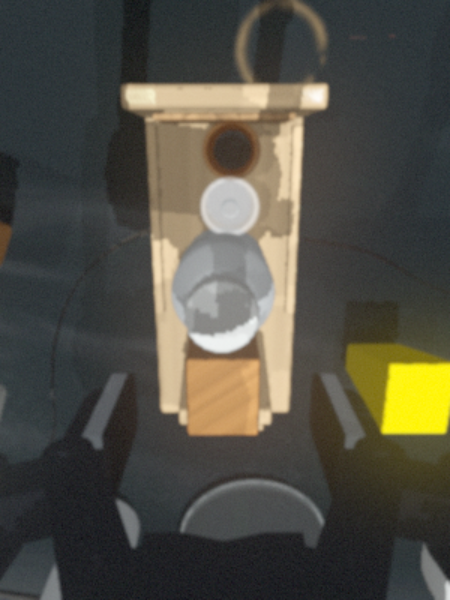

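```bash
cat > tilt.py <<'E'
from h import *
import sys
p,R,K,P=cam("wrist"); C=w2c(P)
def fit(n,m):
    A=np.c_[C[m][:,:2],np.ones(m.sum())]; z=C[m][:,2]
    for _ in range(4):
        a=np.linalg.lstsq(A,z,rcond=None)[0]; r=abs(A@a-z); k=r<1.5; A,z=A[k],z[k]
    print(n,len(z),"dz/dx deg",np.degrees(np.arctan(a[0])).round(2),"dz/dy",np.degrees(np.arctan(a[1])).round(2))
fit("wedgetop",(abs(C[...,2]-123)<7)&(C[...,0]>32)&(C[...,0]<78)&(abs(C[...,1])<20))
fit("cap",(abs(C[...,2]-145)<5)&(C[...,0]>-22)&(C[...,0]<10)&(abs(C[...,1])<17))
fit("floor/bench",(abs(C[...,2]-1.5)<6)&(C[...,0]>-250)&(C[...,0]<60)&(abs(C[...,1])<150)&(abs(C[...,1])>70))
p,R,K,P=cam("side","s28"); C=w2c(P)
# white silhouette side points by height
for z0 in range(25,150,12):
    m=(abs(C[...,2]-z0)<6)&(abs(C[...,0])<38)&(C[...,1]>-5)&(C[...,1]<45)
    if m.sum()>4: print(z0,m.sum(),np.percentile(C[m][:,0],[2,98]).round(1),np.percentile(C[m][:,1],[98]).round(1))
i=p["img"][155:225,270:350,::-1]; cv2.imwrite("pics/s28c.png",cv2.resize(i,(685,600),interpolation=cv2.INTER_CUBIC))
E
python3 tilt.py
```

```text
wedgetop 1809 dz/dx deg -0.01 dz/dy 0.07
cap 1435 dz/dx deg 1.52 dz/dy 0.45
floor/bench 27376 dz/dx deg -0.06 dz/dy -0.02
25 60 [-35.8  35.3] [36.2]
37 66 [-35.   35.6] [36.]
49 68 [-36.   35.5] [35.8]
61 67 [-35.7  35.2] [35.9]
73 66 [-34.9  35.3] [36.3]
85 73 [-35.8  34.6] [35.8]
97 86 [-36.3  37.4] [34.6]
109 101 [-31.9  37.6] [31.5]
121 76 [-25.   37.4] [26.6]
133 36 [-25.2  13.6] [21.]
145 55 [-24.6  10.6] [21.8]
```

View pics/s28c.png

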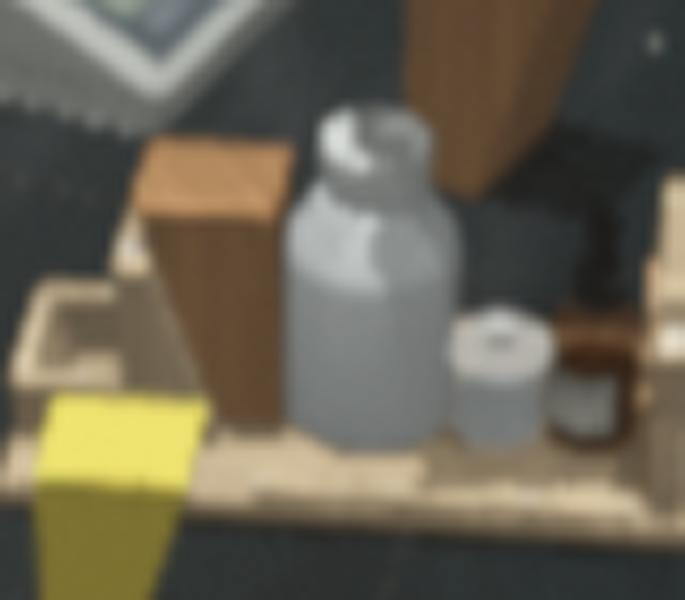

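Call:
jog_arm(turn=[[0,0,0],[0,0,0],[0,0,0],[0,0,0],[0,0,0]], slide=[[-10,-10,0],[-20,-10,0],[-15,0,0],[-5,0,0],[0,0,0]], grip=[70,70,70,70,70])

```text
time: 50.9
tool_pos: [0.5243, 0.0092, 0.2688]
tcp_rot: [-1.569, -0.09, 0.089]
wrist_force: [0.1, -0.3, 0.0]
width: 0.699
```

```bash
python3 look.py w29; python3 tilt.py
python3 - <<'E'
from h import *
p,R,K,P=cam("wrist","w30"); C=w2c(P);C[...,2]-=1.5
i=p["img"][60:260,220:420,::-1].copy(); 
# project expected outlines: cork line at floor, circles
i=cv2.resize(i,(600,600),interpolation=cv2.INTER_CUBIC)
def dr(x,y,z,col):
    u=(pix(c2w(x,y,z),p,R,K)-[220,60])*3; cv2.circle(i,(int(u[0]),int(u[1])),2,col,-1)
for a in np.linspace(0,2*np.pi,60):
    dr(-53+20.5*np.cos(a),0+20.5*np.sin(a),16+38,(0,255,0))
    dr(-91+19*np.cos(a),0+19*np.sin(a),16+55,(0,0,255))
    dr(0+33.5*np.cos(a),0+33.5*np.sin(a),16+85,(255,0,0))
for y in range(-50,51,4): dr(-110,y,16,(255,0,255))
cv2.imwrite("pics/w30c.png",i)
m=(C[...,0]<-105)&(C[...,0]>-140)&(abs(C[...,1])<50)
for z0 in range(20,100,10):
    k=m&(abs(C[...,2]-z0)<5)
    if k.sum()>5: print(z0,k.sum(),np.percentile(C[k][:,0],[1,50,99]).round(1))
E
```

```text
50.9 [-6.200e+01  2.000e-01  2.688e+02] [ 0.1 -0.3  0. ] 0.6989554930147874
wedgetop 1983 [[28.3, 52.4, 81.5], [-23.7, -1.3, 21.3], [115.6, 121.7, 123.3]] mid 54.9 -1.2
heel 133 [[76.1, 81.4, 88.0], [-31.6, 25.1, 32.1], [97.5, 100.2, 101.8]] mid 82.0 0.2
cap 1395 [[-26.0, -7.9, 12.1], [-20.6, -2.0, 17.4], [140.0, 143.3, 145.1]] mid -7.0 -1.6
lid 856 [[-71.7, -54.6, -34.9], [-15.7, 3.4, 23.0], [53.3, 55.6, 59.6]] mid -53.3 3.7
teat 160 [[-98.9, -94.1, -86.8], [-0.9, 4.6, 11.1], [112.6, 121.1, 125.3]] mid -92.8 5.1
shoulder 493 [[-109.8, -98.1, -74.7], [-12.8, 3.2, 22.5], [67.2, 71.2, 76.7]] mid -92.2 4.8
wedgetop 1378 dz/dx deg 0.0 dz/dy 0.01
cap 1045 dz/dx deg 1.28 dz/dy 0.39
floor/bench 28659 dz/dx deg -0.05 dz/dy -0.02
25 58 [-35.2  32.7] [35.6]
37 59 [-33.1  35.8] [34.3]
49 71 [-36.   35.6] [36.7]
61 69 [-35.8  35.3] [37.6]
73 72 [-34.7  35.4] [36.5]
85 64 [-35.9  37. ] [35.6]
97 104 [-35.7  37.1] [35.4]
109 95 [-31.5  37.2] [29.6]
121 70 [-26.8  37. ] [23.1]
133 39 [-25.1  13.6] [20.3]
145 57 [-24.4  10.5] [20.3]
20 426 [-133.8 -129.6 -105. ]
30 15 [-128.  -127.8 -105.2]
40 47 [-127.3 -127.3 -106.8]
50 39 [-127.4 -127.3 -105.7]
60 99 [-128.  -110.8 -105.6]
70 261 [-127.4 -110.9 -105.1]
90 468 [-127.4 -122.9 -114.3]
```

View pics/w30c.png

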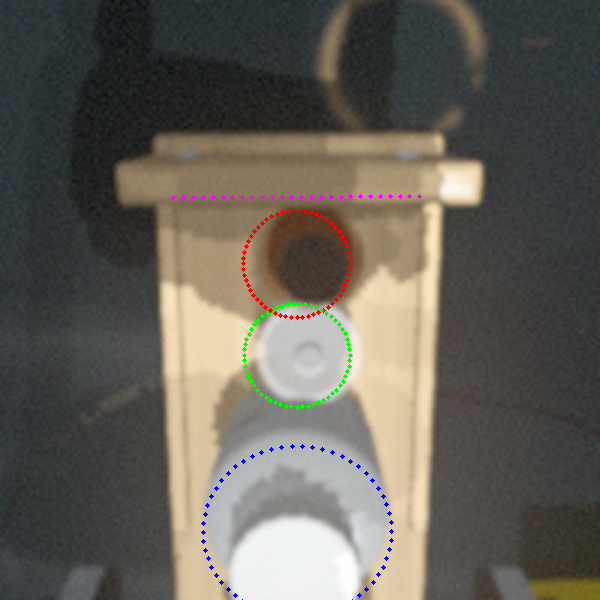

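Call:
jog_arm(turn=[[0,0,0],[0,0,0],[0,0,0],[0,0,0],[0,0,0]], slide=[[15,5,0],[25,10,0],[30,15,0],[25,15,-1],[15,5,0]], grip=[50,30,10,0,0])

```text
time: 51.6
tool_pos: [0.6354, 0.021, 0.216]
tcp_rot: [-1.569, -0.087, 0.092]
wrist_force: [0.1, 0.2, 0.2]
width: 0.0
```

Call:
jog_arm(turn=[[0,0,0],[0,0,0],[0,0,0]], slide=[[0,0,0],[0,0,0],[0,0,0]], grip=[0,0,0])

```text
time: 51.9
tool_pos: [0.634, 0.0208, 0.2192]
tcp_rot: [-1.569, -0.09, 0.09]
wrist_force: [0.2, 0.5, 0.5]
width: 0.006
```

Run:
```python
from h import *
s,R_,t=st(); print(w2c(t),s["wrist_force"],s["width"])
plan(c2w(51,-1,150),YAW+np.pi/2)
```

```text
[ 48.35353018  -1.04529469 219.1739238 ] [0.23522545 0.45193341 0.52485843] 0.005922349449577628
t 51.9 pos [634.   20.8 219.2] F [0.2 0.5 0.5] w 0.006 q6 -1.69
turn [ 0.    -0.002 -0.   ] slide(cur axes) [ 2.7 69.2  0.1] slide(after turn) [ 2.6 69.2  0. ]
```

Call:
jog_arm(turn=[[0,0,0],[0,0,0],[0,0,0],[0,0,0],[0,0,0]], slide=[[2,20,0],[0,25,0],[0,20,0],[0,8,0],[0,0,0]], grip=[0,0,0,0,0])

```text
time: 52.4
tool_pos: [0.6351, 0.021, 0.1451]
tcp_rot: [-1.569, -0.088, 0.091]
wrist_force: [-1.0, 0.6, -0.2]
width: 0.003
```

Call:
jog_arm(turn=[[0,0,0],[0,0,0],[0,0,0],[0,0,0]], slide=[[0,3,0],[0,2,0],[0,0,0],[0,0,0]], grip=[0,0,0,0])

```text
time: 52.8
tool_pos: [0.6368, 0.021, 0.1417]
tcp_rot: [-1.569, -0.091, 0.089]
wrist_force: [-0.3, -0.4, 0.5]
width: -0.002
```

Call:
jog_arm(turn=[[0,0,0],[0,0,0],[0,0,0]], slide=[[0,1.5,0],[0,0,0],[0,0,0]], grip=[0,0,0])

```text
time: 53.1
tool_pos: [0.6363, 0.021, 0.1393]
tcp_rot: [-1.569, -0.09, 0.09]
wrist_force: [0.0, -0.2, 0.3]
width: 0.002
```

Call:
jog_arm(turn=[[0,0,0],[0,0,0],[0,0,0]], slide=[[0,1.5,0],[0,0,0],[0,0,0]], grip=[0,0,0])

```text
time: 53.4
tool_pos: [0.6365, 0.021, 0.1392]
tcp_rot: [-1.569, -0.09, 0.09]
wrist_force: [-2.4, -0.0, 6.7]
width: -0.002
```

Call:
jog_arm(turn=[[0,0,0],[0,0,0],[0,0,0]], slide=[[0,1,0],[0,0,0],[0,0,0]], grip=[0,0,0])

```text
time: 53.7
tool_pos: [0.6365, 0.021, 0.1391]
tcp_rot: [-1.569, -0.09, 0.089]
wrist_force: [-5.4, -0.3, 10.2]
width: -0.002
```

Call:
jog_arm(turn=[[0,0,0],[0,0,0],[0,0,0]], slide=[[0,0.8,0],[0,0,0],[0,0,0]], grip=[0,0,0])

```text
time: 54.0
tool_pos: [0.6365, 0.021, 0.1391]
tcp_rot: [-1.569, -0.09, 0.089]
wrist_force: [-6.5, -0.1, 12.7]
width: 0.0
```

Call:
jog_arm(turn=[[0,0,0],[0,0,0],[0,0,0]], slide=[[-0.8,1,0],[0,0,0],[0,0,0]], grip=[0,0,0])

```text
time: 54.3
tool_pos: [0.6364, 0.0209, 0.139]
tcp_rot: [-1.569, -0.092, 0.088]
wrist_force: [-6.0, 0.4, 14.9]
width: -0.002
```

Call:
jog_arm(turn=[[0,0,0],[0,0,0],[0,0,0]], slide=[[-0.3,0.5,0],[0,0,0],[0,0,0]], grip=[0,0,0])

```text
time: 54.6
tool_pos: [0.6364, 0.0209, 0.139]
tcp_rot: [-1.569, -0.092, 0.087]
wrist_force: [-5.8, -0.2, 17.3]
width: 0.0
```

Call:
jog_arm(turn=[[0,0,0],[0,0,0],[0,0,0],[0,0,0],[0,0,0]], slide=[[0.5,-6,0],[0,-20,0],[0,-35,0],[0,-35,0],[-20,-20,0]], grip=[0,0,0,0,0])

```text
time: 55.1
tool_pos: [0.6186, 0.0188, 0.254]
tcp_rot: [-1.569, -0.094, 0.085]
wrist_force: [-0.3, 0.9, -0.5]
width: -0.003
```

Call:
jog_arm(turn=[[0,0,0],[0,0,0],[0,0,0],[0,0,0],[0,0,0]], slide=[[-20,-10,0],[-20,0,0],[-10,0,0],[0,0,0],[0,0,0]], grip=[0,0,0,0,0])

```text
time: 55.6
tool_pos: [0.5665, 0.013, 0.2602]
tcp_rot: [-1.569, -0.09, 0.09]
wrist_force: [-0.0, 0.1, -0.7]
width: -0.002
```

```bash
python3 look.py w31; python3 tilt.py | head -3
python3 - <<'E'
from h import *
p,R,K,P=cam("side","s31")
for t in ["flask_mid","meas_mid","bottle_mid"]:
    for d in nets.search_frame(t,p)[:1]: print(t,round(d["conf"],2),(R@d["xyz"]+p["position"]).round(3))
i=p["img"][145:235,265:365,::-1]; cv2.imwrite("pics/s31c.png",cv2.resize(i,(667,600),interpolation=cv2.INTER_CUBIC))
E
```

```text
55.6 [-19.7  -0.9 260.2] [-0.   0.1 -0.7] -0.0018573586062065948
wedgetop 574 [[28.1, 31.5, 43.9], [-23.6, -0.8, 21.1], [114.4, 121.3, 123.1]] mid 36.0 -1.2
heel 9 [[75.4, 77.2, 79.6], [31.0, 31.1, 32.2], [97.3, 99.2, 100.4]] mid 77.5 31.6
cap 1678 [[-26.0, -7.5, 12.2], [-20.4, -2.0, 17.5], [140.6, 143.4, 145.1]] mid -6.9 -1.4
lid 998 [[-72.3, -55.5, -35.6], [-15.2, 3.3, 22.8], [53.3, 55.6, 58.1]] mid -54.0 3.8
teat 198 [[-98.9, -92.7, -86.7], [-1.0, 4.8, 10.9], [112.9, 120.7, 124.8]] mid -92.8 5.0
shoulder 630 [[-114.5, -93.9, -74.5], [-13.0, 3.5, 22.1], [67.1, 71.5, 76.6]] mid -94.5 4.6
wedgetop 204 dz/dx deg -0.98 dz/dy -0.1
cap 1289 dz/dx deg 1.48 dz/dy 0.7
floor/bench 26590 dz/dx deg -0.06 dz/dy -0.02
flask_mid 0.6 [0.543 0.465 0.044]
meas_mid 0.7 [ 0.548 -0.431  0.091]
bottle_mid 0.66 [0.577 0.039 0.092]
```

View pics/s31c.png

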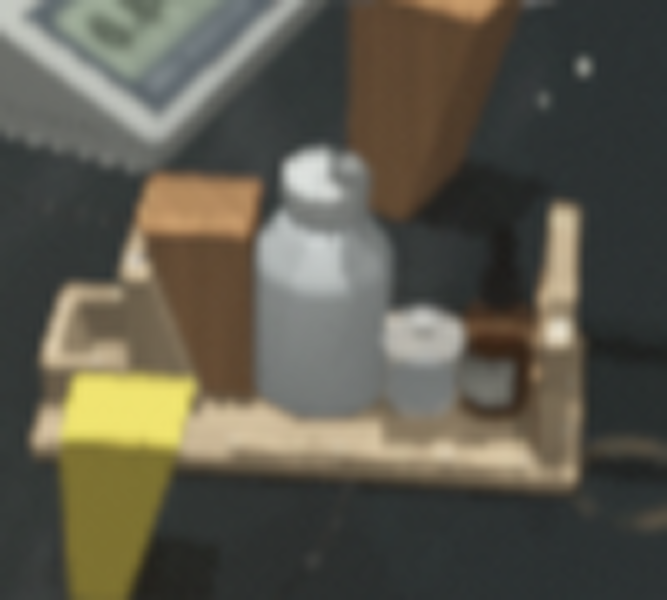

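View pics/w31c.png

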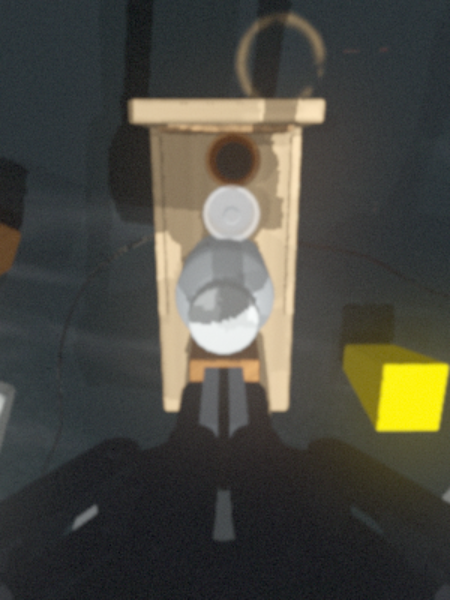

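```bash
python3 -c "
from workcell import bot
print(bot.finish_job())"
```

```text
the job is handed in; nothing more can be done
None
```

I repacked the row as asked and handed the job in at about 56 s. From the cork face it now runs brown dropper, weighing bottle, white bottle. The small brown wedge from the pocket is pressed in between the white bottle and the heel block.

**Moves:** The white bottle waited on a free spot on the bench while I moved the other two. I pushed the weighing bottle up against the dropper with the fingertips.

**Wedge tightness:** A second press on the wedge's head, up to about 17 N, moved it no further. It stayed in place after release.

**Last camera checks:**
- All three vessels are standing and the robot is touching nothing.
- The flask and the measuring cylinder are where they started, to within about 2 mm.

**What was off:**
- **Wedge depth:** the foot measured about 6 mm above the floor, lower than the 10 to 15 mm given.
- **White bottle:** it leans about 1.5° towards the row, which probably explains most of the extra depth.
- **Sideways position:** the dropper and the weighing bottle sit about 4 to 5 mm to one side of the centre line. The white bottle is about 1.5 mm to the other side.
- **Row distances:** my measured distance between the weighing bottle and the white bottle came out 1 to 3 mm less than their sizes allow, so the positions along the row are only good to that.

I judged this tight and steady enough not to risk pulling the wedge and repacking.

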